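Unpack spice jars into a shelf lane

TASK

Swing the catch lever on the wooden stock box fully open, slide the lid along its grooves until it is clear and lay it on the counter, flat and batten up. Then lift out every small spice jar and push the jars upright along the lane's guide wall, in one closed row touching the wall and one another, the first against the end stop under the clear cover. Leave the catch lever of the empty box fully shut again, and the larger jars and the other goods on the counter where they are.

Things in the scene. Friction and masses are not known exactly. Their poses are not given: they have to be found in the camera images.
- stock_box: wooden box fixed to the counter, 212 long (x) x 136 wide (y) x 82 mm high; origin at the centre of its underside, on the counter; the lid slides out to +x. Inside 196 x 112 mm, floor 6 mm up; four cells in a row at x = -72, -24, 24, 72 mm, y = 0, marked by card strips 14 mm high (jar play about 2 mm)
- lid_mouth (a point): middle of the top edge of the box's low +x end wall, box x = 106, z = 66 mm, where the lid comes out. The lid rides on side ledges at z = 66 mm, in grooves 7.5 mm high under lips at z = 73.5 to 82 mm; the lips leave 112 mm open above the lid. The -x end is closed to 82 mm
- box_lid: loose wooden lid, plate 200 (x) x 121 (y) x 5 mm, about 200 g; origin at the centre of its underside. At the start it lies in the grooves, axes parallel to the box's, origin at box x = 3 mm; play about 1.5 mm each side, 2.5 mm in height. It is clear of the lips after sliding 203 mm to the box's +x
- lid_batten (a point): middle of the lid's grip batten, 20 mm above the underside at the lid's centre: 14 (x) x 60 (y) mm, from 5 to 35 mm above the underside
- catch (a joint): steel catch lever at the box's +x end, turning level about a vertical pin; rad, 0 = shut, across the lid's way; grows counter-clockwise from above, up to 1.9 = fully open; past about 1.6 it is clear of the lid. Starts at 0 to 0.25, turns with light friction and stays where it is left
- catch_hinge (a point): point on the lever's pin, at box x = 116, y = 80, z = 71 mm. The lever bar is 12 mm wide and 12 mm thick, z = 66 to 78 mm
- catch_knob (a point): middle of the lever's upright round black knob, 18 mm in diameter, 32 mm tall (z = 78 to 110 mm), 80 mm from the pin; at joint 0 it lies from the pin towards the box's -y
- lane: wooden shelf lane fixed to the counter: board 8 mm thick with a guide wall and an end stop. Origin on the board's top, 8 mm above the counter, at the foot of the stop's face, on the row's centre line; +x runs along the row into the stop, so the row lies at negative x: jars at rest in it have centres at about x = -20, -60, -100, -140 mm, y = 0. The board ends at x = -270 mm
- guide_wall (a point): top of the guide wall's face, at lane x = -150, y = 20, z = 34 mm (a jar touching the wall has y = 0). The wall is 12 mm thick, 34 mm high, as long as the board; opposite it the board is bare and open down to y = -92 mm
- cover_edge (a point): middle of the top of the clear cover's front edge, lane x = -64, y = 0, z = 62 mm. The cover, 4 mm thick, spans x = -64 to 12, y = -32 to 32 mm; jars must be pushed in beneath it. Under it a 12 mm high lip at y = -26 mm (x = -66 to 0) faces the wall, flaring out to y = -50 at x = -95 mm as a lead-in; the stop is 30 mm high
- jar1: small spice jar: closed upright cylinder 40 mm in diameter, 52 mm tall, about 120 g, brown glass with a heavy foot, paper band, steel cap; origin at the centre of its underside, z up its axis. Three or four of the four like jars are present (None from the start = absent); each starts in its own cell of the stock box
- jar2: small spice jar: closed upright cylinder 40 mm in diameter, 52 mm tall, about 120 g, brown glass with a heavy foot, paper band, steel cap; origin at the centre of its underside, z up its axis. Three or four of the four like jars are present (None from the start = absent); each starts in its own cell of the stock box
- jar3: small spice jar: closed upright cylinder 40 mm in diameter, 52 mm tall, about 120 g, brown glass with a heavy foot, paper band, steel cap; origin at the centre of its underside, z up its axis. Three or four of the four like jars are present (None from the start = absent); each starts in its own cell of the stock box
- jar4: small spice jar: closed upright cylinder 40 mm in diameter, 52 mm tall, about 120 g, brown glass with a heavy foot, paper band, steel cap; origin at the centre of its underside, z up its axis. Three or four of the four like jars are present (None from the start = absent); each starts in its own cell of the stock box
- big_jar_a: larger closed glass jar, 68 mm wide, 85 mm tall; a bystander, to be left alone; origin at the centre of its underside
- big_jar_b: another larger closed glass jar, 68 mm wide, 85 mm tall; a bystander, to be left alone; origin at the centre of its underside
- oil_bottle: green glass bottle, 60 mm wide, 190 mm tall; a bystander, to be left alone; origin at the centre of its underside
- tape_roll: cardboard ring lying flat, 90 mm wide, 24 mm high; a bystander, to be left alone; origin at the centre of its underside
- label_gun: grey pricing tool lying down, about 175 x 34 x 50 mm; a bystander, to be left alone; origin at the centre of its underside
- scoop: steel spoon-like scoop lying flat; a bystander, to be left alone; origin at the centre of its underside
- tea_carton: carton 60 x 80 x 80 mm; a bystander, to be left alone; origin at the centre of its underside

How it is judged:
By the outcome, as a careful person would: the job done as asked, in the order asked, and still so for the second after the job is handed in, with the robot touching nothing.
Of jar1, jar2, jar3, jar4 only 3 to 4 are there at a start; the rules pass over those that are not, and their reading is None.
At some moment in a run one of jar1, jar2, jar3, jar4 may be knocked a few centimetres aside while the robot is not near it.
It also fails if it takes over 210 s, if anything falls off the work surface, if the arm or the gripper's body presses on something with over 40 N, if the wrist force passes 120 N, or if a joint passes its speed limit or range.

ROBOT

A 6-joint arm with a two-finger parallel gripper is mounted at the origin on the work surface. World frame = base frame: x ahead of the robot, y to its left, z up, the work surface at z = 0. Lengths are in m, angles in rad, forces in N, time in s.
With the tool pointing down it reaches from about 0.275 to 0.725 m from the base axis. Payload 5.6 kg.
Tool frame: the origin (TCP) lies at the very end of the fingers, on their centre line; the grasp point (between the pads) lies 19 mm behind it (pinch_z is the distance from the TCP to the grasp point, in m); z points along the fingers, y is the line along which they close (so a half turn about z gives the same grasp; the last joint's range is limited). The gripper opens to 85 mm and grips with 20 to 120 N. Pads are 22 mm wide; open, the fingers measure 114 mm over their backs; the gripper's body (76 mm by 85 mm) begins 54 mm behind the grasp point. The pads swing forward as they close: fully open they stand 13 mm farther back than shut.
Start: joints at [-0.907, 0.255, 0.108, 0, -1.424, -0.285], TCP at [0.203, -0.511, 0.231] pointing down, gripper open.
Joint ranges: [-2.95, 2.95], [-1.21, 1.97], [-1.09, 1.5], [-2.87, 1.71], [-2.94, -0.07], [-3.05, 3.05]. Speed limits (rad/s): [2.57, 2.57, 3.14, 3.14, 3.14, 3.14].

INTERFACE

Orientations are given as a unit quaternion [w, x, y, z].
In Python, from bench import * gives the robot as it stands.
- The arm moves only by the tool step_arm, never from a script. Its argument "motion" is a list of rows, each an object with "offset": the shift along the tool's x, y, z in m, a list of three; "roll": the turn about the tool's z in rad; "hand": the closure in counts, from 0 (fully open) to 255 (shut). A call has 1 to 10 rows; each row shifts and turns the commanded pose from where the row before left it, along the tool's axes as they then stand; what a row does not reach is not made up. A row lasts 1/12 s, in which the tool goes at most 41.7 mm and 7.16 degrees, less where a joint would pass 70% of its speed; a pose out of reach is approached as far as the arm can. A call is refused whole if a number of a shift passes 0.0417 or a number of a turn 0.125, either way. A call with a gripper value outside its range is refused whole. The fingers move at their own pace and stop on an object; "force" is the grip in N (left out, the last holds). Time passes only in rows, so rows that do not move let the fingers close. It gives the time, the measured TCP pose, the force, the opening and the grip force at its end, in the units of the state.
- get_state(): the state, without advancing time (a new reading comes with each control period).
- capture(name): name is "side" or "top"; returns a dict with "color" (384x512x3 uint8, blue, green, red), "vertical_fov" (degrees; the focal length in pixels is half the picture's height over the tangent of half this angle, whatever the lens; pixels are square), "cx", "cy" (the principal point, pixels), "R" (3x3) and "t" (3): a world point X has camera coordinates R X + t. Camera axes: x right, y down, z forward; pixel columns grow to the right and rows downward; lengths in m; the calibration is good to about 2 mm. A picture is of the moment at which its call begins. There is no depth.
- finish_job(): hands the job in; it is judged then, once.
The state is a dict: "clock": time; "qpos": joint angles; "joint_vel": joint speeds; "effort": joint torques, N m; "tcp_pos": TCP position; "tool_rot": TCP orientation; "wrist_force": force on the tool from outside, world axes, zero at the start; "wrist_torque": the same for the moment, N m; "finger_gap": finger opening in m; "gripper_force": force on a finger pad.
Only numpy, scipy, OpenCV 4.12 (cv2) and the standard library are available. Lean on these libraries where they do the work, as an engineer would, in place of code of your own. Each camera call takes 0.05 s, during which the arm holds its last target. There are 200 camera calls.

## Working session

There is one attempt and no reset: what is moved stays moved. The work goes in short steps, Python scripts to look and compute and a tool call to move; the robot and the scene stay as the last step left them, time stands still between calls to the robot, and variables do not carry over. Pictures are saved under pics/ and viewed, at most 14 in all, crops included, and the job is handed in when it is done.

Besides the shell and the picture viewer there is one more tool, called after "Request:" as name(argument=value, ...) on one line, values as JSON. step_arm: Moves the arm, as the interface text tells. Its arguments: {"type":"object","properties":{"motion":{"type":"array"},"force":{"type":"number"}},"required":["motion"]}

```bash
ls; mkdir -p pics
cat > h.py <<'E'
from bench import *
import numpy as np, cv2
def K(c):
    h=c["color"].shape[0]; return h/2/np.tan(np.radians(c["vertical_fov"])/2)
def ray(c,u,v,z):
    R=np.array(c["R"]);t=np.array(c["t"]);f=K(c)
    d=R.T@np.array([(u-c["cx"])/f,(v-c["cy"])/f,1]);o=-R.T@t
    return o+d*(z-o[2])/d[2]
def proj(c,X):
    p=np.array(c["R"])@np.array(X)+np.array(c["t"]);f=K(c)
    return np.array([c["cx"]+f*p[0]/p[2],c["cy"]+f*p[1]/p[2]])
E
python3 - <<'E'
from h import *
import pickle
for n in("top","side"):
    c=capture(n);cv2.imwrite(f"pics/{n}0.png",cv2.resize(c["color"],(800,600)))
    pickle.dump(c,open(f"{n}0.pkl","wb"))
    print(n,c["vertical_fov"],c["cx"],c["cy"],-np.array(c["R"]).T@c["t"],np.array(c["R"]).round(2).tolist())
print(get_state())
E
```

```text
pics
top 46.80441036044468 259.75616072077776 193.1356801106287 [ 0.30846887 -0.03305656  1.61702553] [[0.0, -1.0, -0.01], [-0.99, -0.0, -0.15], [0.15, 0.01, -0.99]]
side 44.55657539145148 255.2719496518259 197.59400017206934 [-0.0610825   0.76547733  1.29952564] [[-0.8, -0.6, -0.0], [-0.46, 0.62, -0.63], [0.38, -0.5, -0.78]]
{'clock': 0.1, 'qpos': array([-9.07432181e-01,  2.55672642e-01,  1.07158546e-01, -4.22512603e-04,
       -1.42390242e+00, -2.84605028e-01]), 'joint_vel': array([-2.22874296e-03, -2.57622698e-03,  2.79677388e-03,  2.67324360e-03,
        3.05359556e-05,  9.64656390e-04]), 'effort': array([-2.07445839e-03, -3.87605095e+01,  2.38473862e+01,  5.37777454e+00,
       -3.76069715e-03, -1.31192260e-05]), 'tcp_pos': array([ 0.20326729, -0.51059248,  0.23050393]), 'tool_rot': array([-1.83835992e-04, -1.88218983e-01,  9.82126730e-01,  8.16162600e-04]), 'wrist_force': array([-0.49528303,  0.33204983,  0.89268639]), 'wrist_torque': array([-0.01884636, -0.00586301, -0.02983991]), 'gripper_force': 0.0, 'finger_gap': 0.08525906480403991}
```

View pics/top0.png

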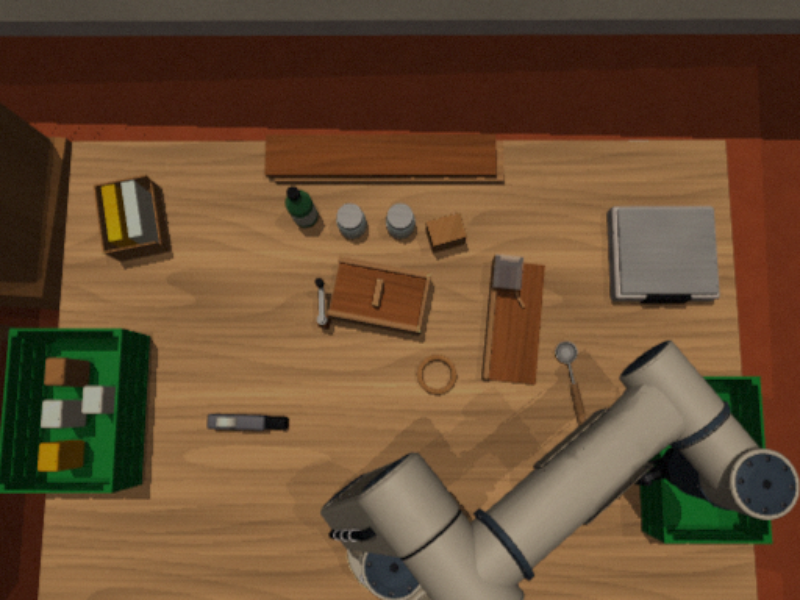

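View pics/side0.png

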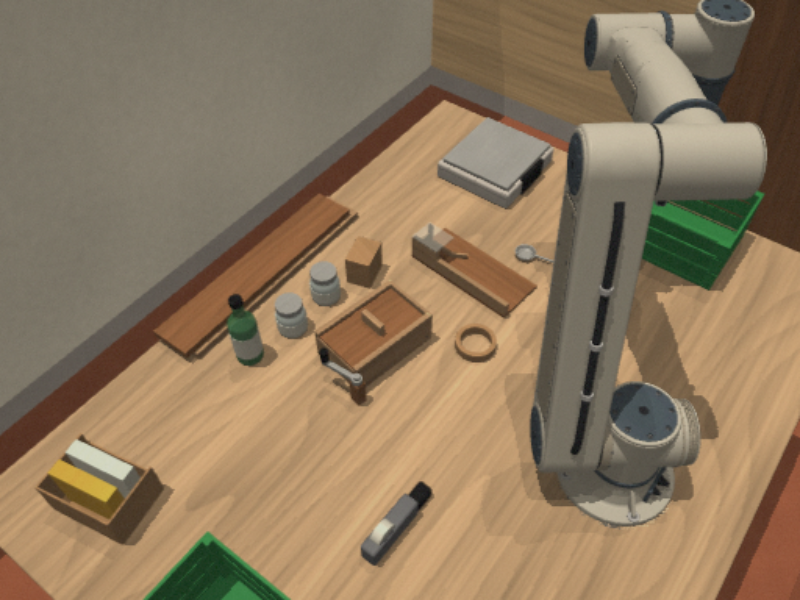

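The top view shows the box centred near (380,297) with the lever on its left (box +x is roughly world +y). The lane is at (515,320) with the cover at its upper end, and the lid needs free counter to the left of the box. I'll look closer at both.

Run:
```python
from h import *
import pickle
c=pickle.load(open("top0.pkl","rb"))["color"]
a=cv2.resize(c[150:230,190:290],None,fx=5,fy=5,interpolation=cv2.INTER_CUBIC)
b=cv2.resize(c[150:255,300:360],None,fx=5,fy=5,interpolation=cv2.INTER_CUBIC)
o=np.zeros((525,800,3),np.uint8);o[:400,:500]=a;o[:525,500:800]=b
cv2.imwrite("pics/crop0.png",o)
```

```text
(no output)
```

View pics/crop0.png

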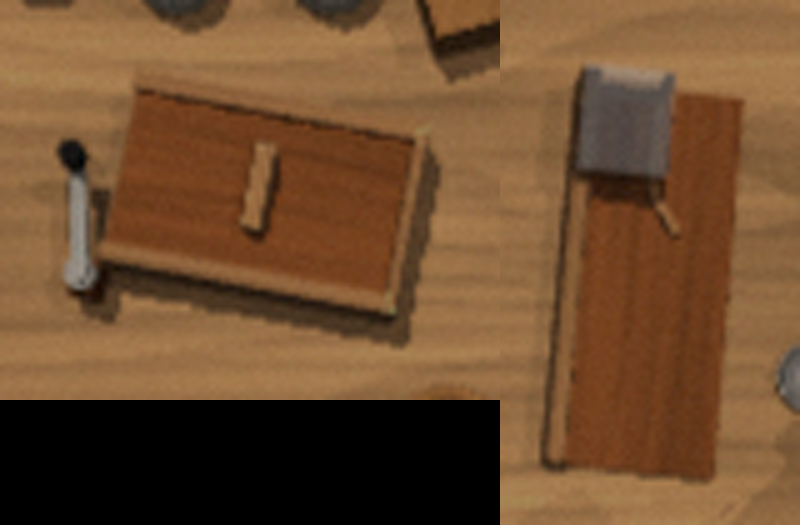

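```bash
cat >> h.py <<'E'
def fit(L,W):
    L=np.array(L);W=np.array(W);lc=L.mean(0);wc=W.mean(0);a=L-lc;b=W-wc
    th=np.arctan2((a[:,0]*b[:,1]-a[:,1]*b[:,0]).sum(),(a*b).sum())
    R=np.array([[np.cos(th),-np.sin(th)],[np.sin(th),np.cos(th)]])
    t=wc-R@lc
    return th,t,(L@R.T+t-W)*1000
E
python3 - <<'E'
from h import *
import pickle
c=pickle.load(open("top0.pkl","rb"))
r=lambda u,v,z:ray(c,190+u/5,150+v/5,z)[:2]
r2=lambda u,v,z:ray(c,300+(u-500)/5,150+v/5,z)[:2]
L=[(.106,-.068),(-.106,-.068),(-.106,.068),(.106,.068)];W=[r(137,72,.082),r(429,127,.082),r(392,313,.082),r(100,262,.082)]
th,t,e=fit(L,W);print("box",th,t,e.round(1).tolist())
R=np.array([[np.cos(th),-np.sin(th)],[np.sin(th),np.cos(th)]])
print("batten loc",R.T@(r(259,188,.101)-t),"pin",R.T@(r(81,276,.078)-t),"knob",R.T@(r(71,153,.11)-t), "knob world",r(71,153,.11),R@[.116,.08]+t)
L=[(-.27,-.092),(-.064,.032),(-.064,-.032),(.012,.032),(.012,-.032),(-.27,.032)]
W=[r2(713,478,.008),r2(577,175,.07),r2(668,180,.07),r2(586,64,.07),r2(674,73,.07),r2(545,463,.042)]
th,t,e=fit(L,W);print("lane",th,t,e.round(1).tolist())
# scene
f=lambda u,v,z:ray(c,u*.64,v*.64,z)[:2].round(3)
print("gun",f(208,423,.02),f(288,423,.02),"bottle",f(305,222,.0),"jars",f(352,222,.085),f(400,218,.085),"tape",f(437,375,.024),"scoop",f(566,352,0),"carton",f(446,232,.08))
# side check
s=pickle.load(open("side0.pkl","rb"))
q=lambda u,v,z:ray(s,u*.64,v*.64,z)[:2].round(3)
print("side: pin",q(356,380,.078),"knobtop",q(322,352,.11),"batten",q(374,318,.101))
E
```

```text
box 1.3886283492940186 [0.55321831 0.0373553 ] [[-0.4, 1.3], [0.7, -1.0], [-1.6, -2.5], [1.3, 2.2]]
batten loc [0.00283612 0.00014576] pin [0.11527794 0.08052142] knob [0.13444217 0.00104941] knob world [0.57654209 0.169763  ] [0.49555686 0.16592885]
lane -0.10149813561947735 [ 0.63218847 -0.25604941] [[-3.1, -0.4], [3.7, 0.6], [0.8, 1.0], [-0.8, 0.6], [-0.7, -0.6], [0.1, -1.2]]
gun [0.267 0.428] [0.268 0.246] bottle [0.743 0.221] jars [0.72  0.101] [ 0.729 -0.008] tape [ 0.376 -0.093] scoop [ 0.431 -0.395] carton [ 0.698 -0.113]
side: pin [0.494 0.173] knobtop [0.576 0.177] batten [0.55  0.042]
```

```bash
cat >> h.py <<'E'
def yaw(s=None):
    s=s or get_state();w,x,y,z=s["tool_rot"]
    return np.arctan2(1-2*(x*x+z*z),2*(x*y-w*z))
def go(X,yw=None,s=None):
    s=s or get_state();p=s["tcp_pos"];a=yaw(s)
    d=np.array(X)-p;y=np.array([np.cos(a),np.sin(a)]);x=np.array([-y[1],y[0]])
    r=None if yw is None else round((a-yw+np.pi/2)%np.pi-np.pi/2,3)
    print("offset mm",(1000*np.array([x@d[:2],y@d[:2],-d[2]])).round(1),"roll",r,"yaw",round(a,3),"pos",p.round(4),"F",np.round(s["wrist_force"],1))
BT=1.3886;BO=np.array([.5532,.0374]);LT=-.1015;LO=np.array([.6322,-.2560])
def rot(t):return np.array([[np.cos(t),-np.sin(t)],[np.sin(t),np.cos(t)]])
def box(x,y):return rot(BT)@[x,y]+BO
def lane(x,y):return rot(LT)@[x,y]+LO
E
python3 -c "
from h import *
go([.577,.173,.231],1.62)"
```

```text
offset mm [-6.00e+02  4.97e+02 -5.00e-01] roll 0.329 yaw 1.949 pos [ 0.2033 -0.5106  0.2305] F [-0.5  0.3  0.9]
```

Request:
step_arm(motion=[{"offset": [-0.024, 0.0199, 0], "roll": 0, "hand": 0}, {"offset": [-0.024, 0.0199, 0], "roll": 0, "hand": 0}, {"offset": [-0.024, 0.0199, 0], "roll": 0, "hand": 0}, {"offset": [-0.024, 0.0199, 0], "roll": 0, "hand": 0}, {"offset": [-0.024, 0.0199, 0], "roll": 0, "hand": 0}, {"offset": [-0.024, 0.0199, 0], "roll": 0, "hand": 0}, {"offset": [-0.024, 0.0199, 0], "roll": 0, "hand": 0}, {"offset": [-0.024, 0.0199, 0], "roll": 0, "hand": 0}, {"offset": [-0.024, 0.0199, 0], "roll": 0, "hand": 0}, {"offset": [-0.024, 0.0199, 0], "roll": 0, "hand": 0}])

```text
clock: 0.93
tcp_pos: [0.353, -0.2358, 0.2311]
tool_rot: [-0.0, -0.188, 0.982, 0.0]
wrist_force: [0.8, 0.0, 0.3]
finger_gap: 0.0854
gripper_force: 0.0
```

Request:
step_arm(motion=[{"offset": [-0.024, 0.0199, 0], "roll": 0, "hand": 0}, {"offset": [-0.024, 0.0199, 0], "roll": 0, "hand": 0}, {"offset": [-0.024, 0.0199, 0], "roll": 0, "hand": 0}, {"offset": [-0.024, 0.0199, 0], "roll": 0, "hand": 0}, {"offset": [-0.024, 0.0199, 0], "roll": 0, "hand": 0}, {"offset": [-0.024, 0.0199, 0], "roll": 0, "hand": 0}, {"offset": [-0.024, 0.0199, 0], "roll": 0, "hand": 0}, {"offset": [-0.024, 0.0199, 0], "roll": 0, "hand": 0}, {"offset": [-0.024, 0.0199, 0], "roll": 0, "hand": 0}, {"offset": [-0.024, 0.0199, 0], "roll": 0, "hand": 0}])

```text
clock: 1.77
tcp_pos: [0.5024, 0.0378, 0.231]
tool_rot: [-0.0, -0.188, 0.982, 0.0]
wrist_force: [0.1, -0.5, 0.5]
finger_gap: 0.0857
gripper_force: 0.0
```

Request:
step_arm(motion=[{"offset": [-0.024, 0.0199, 0], "roll": 0, "hand": 0}, {"offset": [-0.024, 0.0199, 0], "roll": 0, "hand": 0}, {"offset": [-0.024, 0.0199, 0], "roll": 0, "hand": 0}, {"offset": [-0.024, 0.0199, 0], "roll": 0, "hand": 0}, {"offset": [-0.024, 0.0199, 0], "roll": 0, "hand": 0}, {"offset": [0, 0, 0], "roll": 0.11, "hand": 0}, {"offset": [0, 0, 0], "roll": 0.11, "hand": 0}, {"offset": [0, 0, 0], "roll": 0.11, "hand": 0}])

```text
clock: 2.43
tcp_pos: [0.5768, 0.1738, 0.2301]
tool_rot: [-0.001, -0.022, 1.0, -0.0]
wrist_force: [-0.4, -0.7, -0.6]
finger_gap: 0.0856
gripper_force: 0.0
```

Run:
```python
from h import *
import pickle
go([.577,.173,.083],1.62)
for n in("top","side"):
    c=capture(n);pickle.dump(c,open(n+"1.pkl","wb"))
    if n=="side":
        a=cv2.resize(c["color"][160:280,160:320],(800,600),interpolation=cv2.INTER_CUBIC);cv2.imwrite("pics/side1.png",a)
```

```text
offset mm [ -0.2  -0.8 147.1] roll -0.005 yaw 1.615 pos [0.5768 0.1738 0.2301] F [-0.4 -0.7 -0.6]
```

View pics/side1.png

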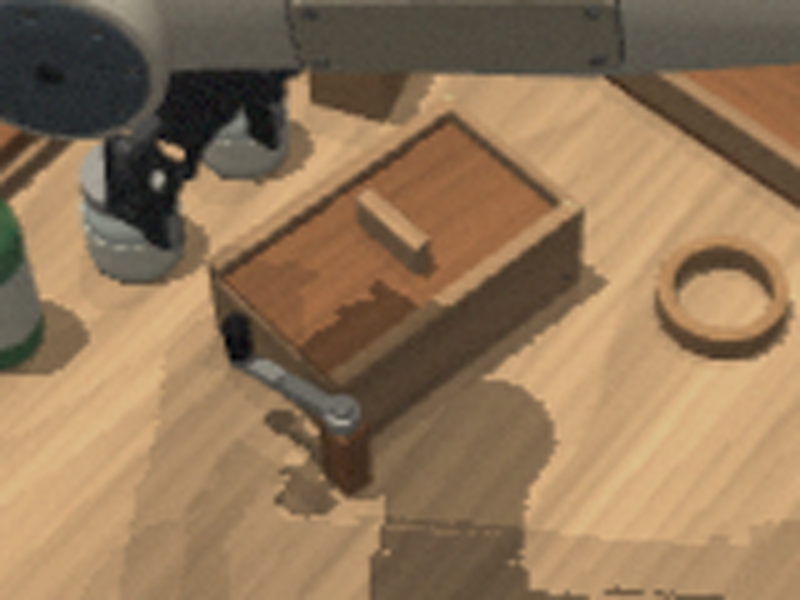

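Request:
step_arm(motion=[{"offset": [0, 0, 0.03], "roll": 0, "hand": 0}, {"offset": [0, 0, 0.03], "roll": 0, "hand": 0}, {"offset": [0, 0, 0.03], "roll": 0, "hand": 0}, {"offset": [0, 0, 0.03], "roll": 0, "hand": 0}, {"offset": [0, 0, 0.022], "roll": 0, "hand": 0}, {"offset": [0, 0, 0], "roll": 0, "hand": 120}, {"offset": [0, 0, 0], "roll": 0, "hand": 160}, {"offset": [0, 0, 0], "roll": 0, "hand": 190}, {"offset": [0, 0, 0], "roll": 0, "hand": 215}, {"offset": [0, 0, 0], "roll": 0, "hand": 235}], force=20)

```text
clock: 3.37
tcp_pos: [0.5779, 0.1736, 0.0912]
tool_rot: [0.002, -0.025, 1.0, 0.001]
wrist_force: [0.5, 0.5, -0.1]
finger_gap: 0.0256
gripper_force: 0.0
```

Run:
```python
from h import *
import pickle
go([.577,.173,.083],1.62)
c=pickle.load(open("side1.pkl","rb"))
q=lambda u,v,z:ray(c,160+u/5,160+v/5,z)[:2]
for n,p in dict(pin=q(343,408,.08),knob=q(236,322,.11),bat=q(393,222,.101)).items(): print(n,p.round(4),(rot(BT).T@(p-BO)).round(4))
```

```text
offset mm [ 1.  -0.6  8.2] roll 0.0 yaw 1.62 pos [0.5779 0.1736 0.0912] F [ 0.5  0.5 -0.1]
pin [0.495  0.1683] [0.1182 0.081 ]
knob [0.5752 0.1728] [0.1371 0.0029]
bat [0.55   0.0464] [0.0082 0.0048]
```

Request:
step_arm(motion=[{"offset": [0, 0, 0], "roll": 0, "hand": 255}, {"offset": [0, 0, 0], "roll": 0, "hand": 255}, {"offset": [0, 0, 0], "roll": 0, "hand": 255}, {"offset": [0, 0, 0], "roll": 0, "hand": 255}], force=20)

```text
clock: 3.7
tcp_pos: [0.5778, 0.1735, 0.0909]
tool_rot: [0.001, -0.025, 1.0, 0.0]
wrist_force: [-1.3, -0.4, 5.6]
finger_gap: 0.0171
gripper_force: 21.9
```

Request:
step_arm(motion=[{"offset": [0.0003, 0.0048, 0], "roll": -0.06, "hand": 255}, {"offset": [0.0006, 0.0096, 0], "roll": -0.12, "hand": 255}, {"offset": [0.0006, 0.0096, 0], "roll": -0.12, "hand": 255}, {"offset": [0.0006, 0.0096, 0], "roll": -0.12, "hand": 255}])

```text
clock: 4.03
tcp_pos: [0.5685, 0.2053, 0.0908]
tool_rot: [0.001, -0.235, 0.972, -0.0]
wrist_force: [-2.9, -3.3, 8.0]
finger_gap: 0.0167
gripper_force: 22.1
```

Request:
step_arm(motion=[{"offset": [0.0006, 0.0096, 0], "roll": -0.12, "hand": 255}, {"offset": [0.0006, 0.0096, 0], "roll": -0.12, "hand": 255}, {"offset": [0.0006, 0.0096, 0], "roll": -0.12, "hand": 255}, {"offset": [0.0006, 0.0096, 0], "roll": -0.12, "hand": 255}, {"offset": [0.0006, 0.0096, 0], "roll": -0.12, "hand": 255}, {"offset": [0.0006, 0.0096, 0], "roll": -0.12, "hand": 255}])

```text
clock: 4.53
tcp_pos: [0.5262, 0.2419, 0.0908]
tool_rot: [-0.001, -0.563, 0.827, -0.002]
wrist_force: [-1.2, -8.5, 9.5]
finger_gap: 0.0175
gripper_force: 22.2
```

Run:
```python
from h import *
p=box(.116,.08);print(p)
s=get_state();d=s["tcp_pos"][:2]-p;print(np.hypot(*d),np.arctan2(d[1],d[0])-BT+np.pi/2)
go([*(p+.08*np.array([np.cos(BT+1.9-np.pi/2),np.sin(BT+1.9-np.pi/2)])),.09],BT+1.9)
```

```text
[0.49554219 0.16597518]
0.08185660006600637 1.3686268257630891
offset mm [12.5 40.6  0.8] roll -0.523 yaw 2.766 pos [0.5262 0.2419 0.0908] F [-1.2 -8.5  9.5]
```

Request:
step_arm(motion=[{"offset": [0.0006, 0.0096, 0], "roll": -0.12, "hand": 255}, {"offset": [0.0006, 0.0096, 0], "roll": -0.12, "hand": 255}, {"offset": [0.0006, 0.0096, 0], "roll": -0.12, "hand": 255}, {"offset": [0.0006, 0.0096, 0], "roll": -0.12, "hand": 255}, {"offset": [0.0002, 0.004, 0], "roll": -0.05, "hand": 255}, {"offset": [0, 0.0, 0], "roll": 0, "hand": 255}])

```text
clock: 5.03
tcp_pos: [0.4875, 0.2458, 0.0909]
tool_rot: [-0.001, 0.759, -0.651, 0.004]
wrist_force: [10.7, -10.3, 1.7]
finger_gap: 0.0175
gripper_force: 21.8
```

Request:
step_arm(motion=[{"offset": [0.0001, 0.003, 0], "roll": -0.03, "hand": 255}, {"offset": [0, 0.0, 0], "roll": 0, "hand": 255}])

```text
clock: 5.2
tcp_pos: [0.4873, 0.2455, 0.0911]
tool_rot: [-0.002, 0.768, -0.641, 0.005]
wrist_force: [20.6, -11.4, -5.9]
finger_gap: 0.0173
gripper_force: 21.5
```

Run:
```python
from h import *
p=box(.116,.08)
s=get_state();d=s["tcp_pos"][:2]-p;print(np.hypot(*d),np.arctan2(d[1],d[0])-BT+np.pi/2,yaw()-BT)
go([0,0,0])
```

```text
0.07996486635437558 1.8565173471562417 -4.349938495508539
offset mm [154.2 523.4  91.1] roll None yaw -2.961 pos [0.4873 0.2455 0.0911] F [ 20.6 -11.4  -5.9]
```

Request:
step_arm(motion=[{"offset": [0, 0, 0], "roll": 0, "hand": 180}, {"offset": [0, 0, 0], "roll": 0, "hand": 120}, {"offset": [0, 0, 0], "roll": 0, "hand": 120}, {"offset": [0, 0, -0.03], "roll": 0, "hand": 120}, {"offset": [0, 0, -0.03], "roll": -0.11, "hand": 120}, {"offset": [0, 0, -0.02], "roll": -0.11, "hand": 120}, {"offset": [0, 0, 0], "roll": -0.11, "hand": 120}, {"offset": [0, 0, 0], "roll": -0.11, "hand": 120}, {"offset": [0, 0, 0], "roll": -0.11, "hand": 120}, {"offset": [0, 0, 0], "roll": -0.11, "hand": 120}])

```text
clock: 6.03
tcp_pos: [0.4811, 0.248, 0.1693]
tool_rot: [-0.0, 0.935, -0.355, -0.0]
wrist_force: [0.2, -0.1, 0.3]
finger_gap: 0.0452
gripper_force: 0.0
```

Request:
step_arm(motion=[{"offset": [0, 0, 0], "roll": -0.11, "hand": 120}, {"offset": [0, 0, 0], "roll": -0.11, "hand": 120}, {"offset": [0, 0, 0], "roll": -0.11, "hand": 120}, {"offset": [0, 0, 0], "roll": -0.11, "hand": 120}, {"offset": [0, 0, 0], "roll": -0.11, "hand": 120}, {"offset": [0, 0, 0], "roll": 0, "hand": 120}])

```text
clock: 6.53
tcp_pos: [0.4812, 0.2479, 0.1691]
tool_rot: [-0.0, 0.996, -0.089, -0.0]
wrist_force: [0.3, 0.7, 0.2]
finger_gap: 0.0451
gripper_force: 0.0
```

Run:
```python
from h import *
go([*box(.0045,.001),.076],BT)
```

```text
offset mm [107.3 189.9  93.1] roll 0.004 yaw -1.749 pos [0.4812 0.2479 0.1691] F [0.3 0.7 0.2]
```

Request:
step_arm(motion=[{"offset": [0.0134, 0.0237, 0], "roll": 0, "hand": 120}, {"offset": [0.0134, 0.0237, 0], "roll": 0, "hand": 120}, {"offset": [0.0134, 0.0237, 0], "roll": 0, "hand": 120}, {"offset": [0.0134, 0.0237, 0], "roll": 0, "hand": 120}, {"offset": [0.0134, 0.0237, 0], "roll": 0, "hand": 120}, {"offset": [0.0134, 0.0237, 0], "roll": 0, "hand": 120}, {"offset": [0.0134, 0.0237, 0], "roll": 0, "hand": 120}, {"offset": [0.0134, 0.0237, 0], "roll": 0, "hand": 120}, {"offset": [0, 0, 0.03], "roll": 0, "hand": 120}, {"offset": [0, 0, 0.025], "roll": 0, "hand": 120}])

```text
clock: 7.37
tcp_pos: [0.5535, 0.0408, 0.1142]
tool_rot: [-0.001, 0.996, -0.094, 0.001]
wrist_force: [0.4, -0.7, -1.5]
finger_gap: 0.0454
gripper_force: 0.0
```

Request:
step_arm(motion=[{"offset": [0, 0, 0.018], "roll": 0, "hand": 120}, {"offset": [0, 0, 0.015], "roll": 0, "hand": 120}, {"offset": [0, 0, 0.005], "roll": 0, "hand": 160}, {"offset": [0, 0, 0], "roll": 0, "hand": 190}, {"offset": [0, 0, 0], "roll": 0, "hand": 220}, {"offset": [0, 0, 0], "roll": 0, "hand": 255}, {"offset": [0, 0, 0], "roll": 0, "hand": 255}, {"offset": [0, 0, 0], "roll": 0, "hand": 255}, {"offset": [0, 0, 0], "roll": 0, "hand": 255}], force=40)

```text
clock: 8.12
tcp_pos: [0.5528, 0.0419, 0.0767]
tool_rot: [-0.0, 0.996, -0.091, 0.0]
wrist_force: [-0.2, -1.0, -3.1]
finger_gap: 0.0129
gripper_force: 40.8
```

Run:
```python
from h import *
go([*box(.0045,.001),.076],BT)
import pickle
c=capture("top");pickle.dump(c,open("top2.pkl","wb"))
cv2.imwrite("pics/top2.png",cv2.resize(c["color"][80:330,80:400],(800,600)))
```

```text
offset mm [ 0.2 -0.2  0.7] roll -0.001 yaw -1.754 pos [0.5528 0.0419 0.0767] F [-0.2 -1.  -3.1]
```

View pics/top2.png

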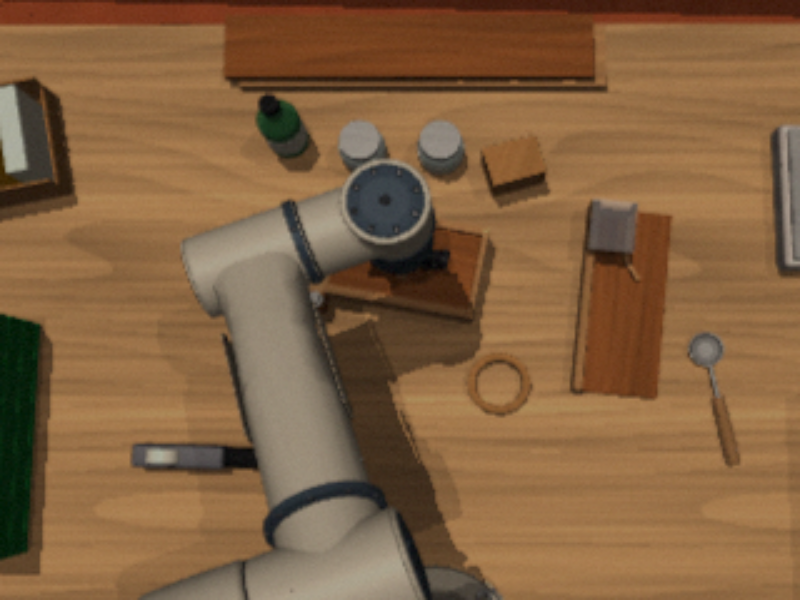

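The batten is gripped (gap 13 mm). Sliding out along tool −y.

Request:
step_arm(motion=[{"offset": [0, 0, -0.001], "roll": 0, "hand": 255}, {"offset": [0, -0.01, 0], "roll": 0, "hand": 255}, {"offset": [0, -0.015, 0], "roll": 0, "hand": 255}, {"offset": [0, -0.015, 0], "roll": 0, "hand": 255}])

```text
clock: 8.5
tcp_pos: [0.5602, 0.0823, 0.0774]
tool_rot: [-0.0, 0.996, -0.092, 0.0]
wrist_force: [-0.1, -0.1, -2.3]
finger_gap: 0.0133
gripper_force: 40.8
```

Request:
step_arm(motion=[{"offset": [0, -0.015, 0], "roll": 0, "hand": 255}, {"offset": [0, -0.015, 0], "roll": 0, "hand": 255}, {"offset": [0, -0.015, 0], "roll": 0, "hand": 255}])

```text
clock: 8.75
tcp_pos: [0.5683, 0.1275, 0.0772]
tool_rot: [-0.0, 0.996, -0.091, -0.0]
wrist_force: [0.5, 0.1, -2.1]
finger_gap: 0.0134
gripper_force: 40.8
```

Run:
```python
from h import *
go([*box(.206,.001),.076],BT)
s=get_state();print((rot(BT).T@s["wrist_force"][:2]),s["wrist_torque"],s["finger_gap"],rot(BT).T@(s["tcp_pos"][:2]-BO))
```

```text
offset mm [   0.5 -114.7    1.2] roll 0.0 yaw -1.753 pos [0.5683 0.1275 0.0772] F [ 0.5  0.1 -2.1]
[ 0.2168754  -0.43441053] [-0.03240605 -0.05901066  0.03401978] 0.013375920653171182 [0.09131888 0.00145134]
```

Request:
step_arm(motion=[{"offset": [0, -0.015, 0], "roll": 0, "hand": 255}, {"offset": [0, -0.015, 0], "roll": 0, "hand": 255}, {"offset": [0, -0.015, 0], "roll": 0, "hand": 255}, {"offset": [0, -0.015, 0], "roll": 0, "hand": 255}])

```text
clock: 9.08
tcp_pos: [0.5792, 0.1859, 0.0772]
tool_rot: [0.0, 0.996, -0.091, -0.0]
wrist_force: [0.3, 0.5, -1.5]
finger_gap: 0.0131
gripper_force: 40.8
```

Request:
step_arm(motion=[{"offset": [0, -0.015, 0], "roll": 0, "hand": 255}, {"offset": [0, -0.015, 0], "roll": 0, "hand": 255}, {"offset": [0, -0.015, 0], "roll": 0, "hand": 255}, {"offset": [0, -0.015, 0], "roll": 0, "hand": 255}, {"offset": [0, -0.015, 0], "roll": 0, "hand": 255}, {"offset": [0, 0, 0], "roll": 0, "hand": 255}])

```text
clock: 9.58
tcp_pos: [0.5932, 0.2612, 0.077]
tool_rot: [-0.0, 0.996, -0.09, 0.0]
wrist_force: [0.8, -0.7, -1.8]
finger_gap: 0.0134
gripper_force: 40.8
```

Request:
step_arm(motion=[{"offset": [0, 0, -0.015], "roll": 0, "hand": 255}, {"offset": [0, 0, -0.025], "roll": 0, "hand": 255}, {"offset": [0, 0, -0.025], "roll": 0, "hand": 255}, {"offset": [0, 0, 0], "roll": 0, "hand": 255}])

```text
clock: 9.92
tcp_pos: [0.5956, 0.2593, 0.1486]
tool_rot: [-0.002, 0.996, -0.091, 0.004]
wrist_force: [0.2, 0.2, -0.5]
finger_gap: 0.0134
gripper_force: 41.0
```

Run:
```python
from h import *
import pickle
go([.52,.395,.076],BT)
s=get_state();print((rot(BT).T@s["wrist_force"][:2]),s["finger_gap"],rot(BT).T@(s["tcp_pos"][:2]-BO))
c=capture("side");pickle.dump(c,open("side3.pkl","wb"))
cv2.imwrite("pics/side3.png",cv2.resize(c["color"],(800,600)))
```

```text
offset mm [ -99.  -119.7   72.6] roll -0.0 yaw -1.753 pos [0.5956 0.2593 0.1486] F [ 0.2  0.2 -0.5]
[ 0.26497713 -0.18921262] 0.013389670720627269 [ 0.22592309 -0.00151303]
```

View pics/side3.png

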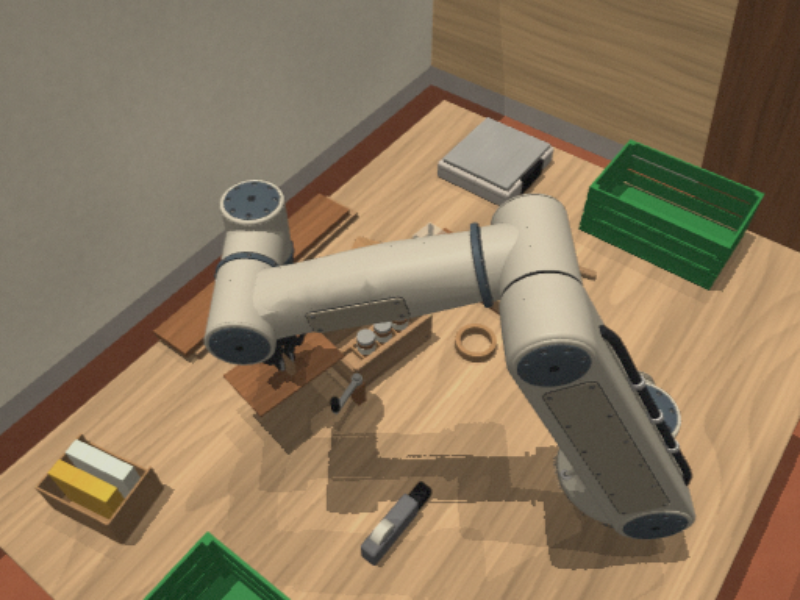

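Request:
step_arm(motion=[{"offset": [-0.0165, -0.02, 0], "roll": 0, "hand": 255}, {"offset": [-0.0165, -0.02, 0], "roll": 0, "hand": 255}, {"offset": [-0.0165, -0.02, 0], "roll": 0, "hand": 255}, {"offset": [-0.0165, -0.02, 0], "roll": 0, "hand": 255}, {"offset": [-0.0165, -0.02, 0], "roll": 0, "hand": 255}, {"offset": [-0.0165, -0.02, 0], "roll": 0, "hand": 255}, {"offset": [0, 0, 0], "roll": 0, "hand": 255}])

```text
clock: 10.55
tcp_pos: [0.5143, 0.3977, 0.1406]
tool_rot: [0.0, 0.996, -0.09, -0.001]
wrist_force: [0.1, 0.4, -2.2]
finger_gap: 0.0133
gripper_force: 40.8
```

Request:
step_arm(motion=[{"offset": [0, 0, 0.03], "roll": 0, "hand": 255}, {"offset": [0, 0, 0.03], "roll": 0, "hand": 255}, {"offset": [0, 0, 0.03], "roll": 0, "hand": 255}, {"offset": [0, 0, 0.025], "roll": 0, "hand": 255}, {"offset": [0, 0, 0.01], "roll": 0, "hand": 255}, {"offset": [0, 0, 0.005], "roll": 0, "hand": 255}, {"offset": [0, 0, 0.003], "roll": 0, "hand": 255}, {"offset": [0, 0, 0], "roll": 0, "hand": 255}])

```text
clock: 11.22
tcp_pos: [0.5171, 0.3938, 0.0107]
tool_rot: [0.0, 0.996, -0.091, 0.0]
wrist_force: [-0.8, -0.3, -0.7]
finger_gap: 0.013
gripper_force: 41.1
```

Run:
```python
from h import *
go([.52,.395,.011],BT)
```

```text
offset mm [ 2.6 -1.7 -0.3] roll -0.0 yaw -1.753 pos [0.5171 0.3938 0.0107] F [-0.8 -0.3 -0.7]
```

Request:
step_arm(motion=[{"offset": [0, 0, 0.0008], "roll": 0, "hand": 255}, {"offset": [0, 0, 0], "roll": 0, "hand": 200}, {"offset": [0, 0, 0], "roll": 0, "hand": 150}, {"offset": [0, 0, 0], "roll": 0, "hand": 110}, {"offset": [0, 0, -0.02], "roll": 0, "hand": 110}, {"offset": [0, 0, -0.03], "roll": 0, "hand": 110}, {"offset": [0, 0, -0.03], "roll": 0.11, "hand": 85}, {"offset": [0, 0, -0.03], "roll": 0.11, "hand": 85}, {"offset": [0, 0, -0.03], "roll": 0.11, "hand": 85}, {"offset": [0, 0, -0.01], "roll": 0.11, "hand": 85}])

```text
clock: 12.05
tcp_pos: [0.5193, 0.3954, 0.1646]
tool_rot: [-0.004, 0.951, -0.309, 0.003]
wrist_force: [0.5, 0.0, 0.9]
finger_gap: 0.057
gripper_force: 0.0
```

Run:
```python
from h import *
import pickle
c=capture("top");pickle.dump(c,open("top4.pkl","wb"))
d=capture("side");pickle.dump(d,open("side4.pkl","wb"))
o=np.zeros((600,800,3),np.uint8)
o[:400,:400]=cv2.resize(c["color"][150:230,205:285],(400,400),interpolation=cv2.INTER_CUBIC)
o[:400,400:]=cv2.resize(d["color"][170:250,195:275],(400,400),interpolation=cv2.INTER_CUBIC)
o[400:,:400]=cv2.resize(c["color"][120:270,60:360],(400,200))
cv2.imwrite("pics/c4.png",o)
go([*box(0,0),.18],BT+np.pi/2)
```

```text
offset mm [237.5 270.  -17.8] roll 1.128 yaw -2.196 pos [0.5186 0.3953 0.1622] F [0.1 1.  0.6]
```

View pics/c4.png

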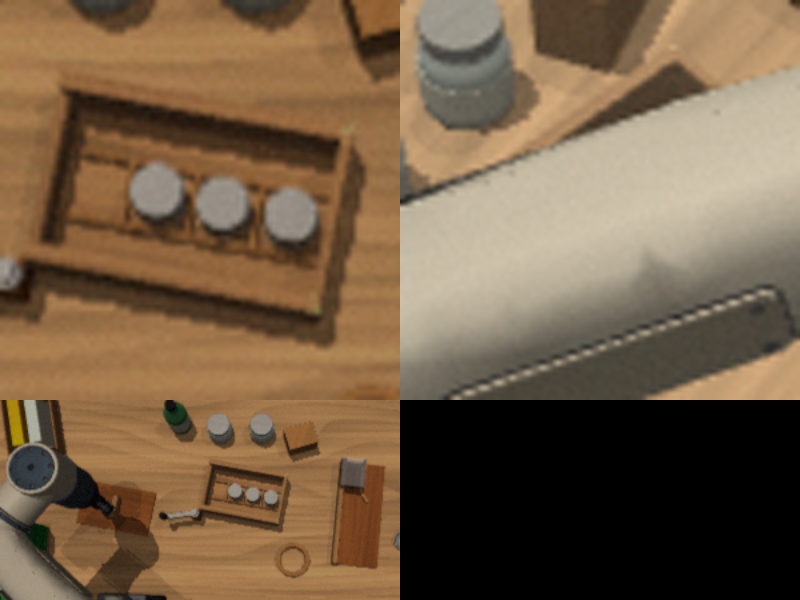

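Three jars are in the box (crop centres (157,190), (223,204) and (291,216)), the cell at +72 is empty, the lid is flat batten-up, and the lever is open.

Run:
```python
from h import *
import pickle
c=pickle.load(open("top4.pkl","rb"))
for u,v in((157,190),(223,204),(291,216)):
    p=ray(c,205+u/5,150+v/5,.058)[:2];print(p,rot(BT).T@(p-BO))
for x in (.024,-.024,-.072): print(box(x,0), box(x,.002))
go([*box(-.072,0.001),.18],BT+np.pi/2)
s=get_state();print(s["qpos"])
```

```text
[0.55908856 0.0614696 ] [ 0.02473815 -0.00142992]
[0.54902847 0.01441145] [-2.33638870e-02 -6.28138966e-05]
[ 0.54042898 -0.0339585 ] [-0.07249137 -0.00036981]
[0.55754856 0.06100275] [0.55558166 0.06136513]
[0.54885144 0.01379725] [0.54688454 0.01415963]
[ 0.54015432 -0.03340826] [ 0.53818743 -0.03304588]
offset mm [267.4 335.4 -17.8] roll 1.128 yaw -2.196 pos [0.5186 0.3953 0.1622] F [0.1 1.  0.6]
[ 8.90842190e-01  4.78011365e-01  2.60668992e-01  9.19744518e-04
 -1.34649857e+00  5.46537276e-02]
```

Request:
step_arm(motion=[{"offset": [0, 0, 0], "roll": 0.1128, "hand": 85}, {"offset": [0, 0, 0], "roll": 0.1128, "hand": 85}, {"offset": [0, 0, 0], "roll": 0.1128, "hand": 85}, {"offset": [0, 0, 0], "roll": 0.1128, "hand": 85}, {"offset": [0, 0, 0], "roll": 0.1128, "hand": 85}, {"offset": [0, 0, 0], "roll": 0.1128, "hand": 85}, {"offset": [0, 0, 0], "roll": 0.1128, "hand": 85}, {"offset": [0, 0, 0], "roll": 0.1128, "hand": 85}, {"offset": [0, 0, 0], "roll": 0.1128, "hand": 85}, {"offset": [0, 0, 0], "roll": 0.1128, "hand": 85}])

```text
clock: 12.98
tcp_pos: [0.5168, 0.3938, 0.157]
tool_rot: [-0.001, -0.639, 0.769, -0.0]
wrist_force: [-0.9, -0.1, -0.3]
finger_gap: 0.057
gripper_force: 0.0
```

Request:
step_arm(motion=[{"offset": [0.0298, -0.0071, 0], "roll": 0, "hand": 85}, {"offset": [0.0298, -0.0071, 0], "roll": 0, "hand": 85}, {"offset": [0.0298, -0.0071, 0], "roll": 0, "hand": 85}, {"offset": [0.0298, -0.0071, 0], "roll": 0, "hand": 85}, {"offset": [0.0298, -0.0071, 0], "roll": 0, "hand": 85}, {"offset": [0.0298, -0.0071, 0], "roll": 0, "hand": 85}, {"offset": [0.0298, -0.0071, 0], "roll": 0, "hand": 85}, {"offset": [0.0298, -0.0071, 0], "roll": 0, "hand": 85}, {"offset": [0.0298, -0.0071, 0], "roll": 0, "hand": 85}, {"offset": [0.0298, -0.0071, 0], "roll": 0, "hand": 85}])

```text
clock: 13.82
tcp_pos: [0.533, 0.0866, 0.1574]
tool_rot: [-0.001, -0.642, 0.767, 0.0]
wrist_force: [0.6, -0.2, 0.4]
finger_gap: 0.0569
gripper_force: 0.0
```

Request:
step_arm(motion=[{"offset": [0.0298, -0.0071, 0], "roll": 0, "hand": 85}, {"offset": [0.0298, -0.0071, 0], "roll": 0, "hand": 85}, {"offset": [0.0298, -0.0071, 0], "roll": 0, "hand": 85}, {"offset": [0.0298, -0.0071, 0], "roll": 0, "hand": 85}, {"offset": [0, 0, 0], "roll": 0, "hand": 85}, {"offset": [0, 0, 0], "roll": 0, "hand": 85}])

```text
clock: 14.32
tcp_pos: [0.5397, -0.0356, 0.1574]
tool_rot: [-0.001, -0.64, 0.768, 0.001]
wrist_force: [0.8, 0.3, 0.6]
finger_gap: 0.0569
gripper_force: 0.0
```

Run:
```python
from h import *
go([*box(-.072,0),.042],BT+np.pi/2)
```

```text
offset mm [-2.300e+00 -1.000e-01  1.154e+02] roll 0.001 yaw 2.961 pos [ 0.5397 -0.0356  0.1574] F [0.8 0.3 0.6]
```

Request:
step_arm(motion=[{"offset": [-0.0023, 0, 0.03], "roll": 0, "hand": 85}, {"offset": [0, 0, 0.03], "roll": 0, "hand": 85}, {"offset": [0, 0, 0.03], "roll": 0, "hand": 85}, {"offset": [0, 0, 0.02], "roll": 0, "hand": 85}, {"offset": [0, 0, 0.0054], "roll": 0, "hand": 85}, {"offset": [0, 0, 0], "roll": 0, "hand": 120}, {"offset": [0, 0, 0], "roll": 0, "hand": 150}, {"offset": [0, 0, 0], "roll": 0, "hand": 170}, {"offset": [0, 0, 0], "roll": 0, "hand": 200}, {"offset": [0, 0, 0], "roll": 0, "hand": 200}], force=40)

```text
clock: 15.15
tcp_pos: [0.5412, -0.0317, 0.0441]
tool_rot: [0.001, -0.641, 0.768, -0.0]
wrist_force: [0.1, 1.2, -2.2]
finger_gap: 0.0385
gripper_force: 40.2
```

Request:
step_arm(motion=[{"offset": [0, 0, -0.01], "roll": 0, "hand": 200}, {"offset": [0, 0, -0.025], "roll": 0, "hand": 200}, {"offset": [0, 0, -0.025], "roll": 0, "hand": 200}, {"offset": [0, 0, -0.025], "roll": 0, "hand": 200}, {"offset": [0, 0, -0.025], "roll": 0, "hand": 200}, {"offset": [0, 0, 0], "roll": 0, "hand": 200}])

```text
clock: 15.65
tcp_pos: [0.5438, -0.0322, 0.1601]
tool_rot: [0.004, -0.641, 0.768, -0.004]
wrist_force: [1.1, 0.1, -0.7]
finger_gap: 0.0385
gripper_force: 41.8
```

Run:
```python
from h import *
import pickle
go([*lane(-.20,-.003),.15],LT+np.pi/2)
c=capture("top");d=capture("side");pickle.dump((c,d),open("p5.pkl","wb"))
o=np.zeros((600,800,3),np.uint8)
o[:400,:400]=cv2.resize(c["color"][140:260,200:320],(400,400),interpolation=cv2.INTER_CUBIC)
o[:400,400:]=cv2.resize(d["color"][120:240,200:320],(400,400),interpolation=cv2.INTER_CUBIC)
cv2.imwrite("pics/c5.png",o)
```

```text
offset mm [223.   72.3  10.1] roll 1.493 yaw 2.962 pos [ 0.5438 -0.0322  0.1601] F [ 1.1  0.1 -0.7]
```

View pics/c5.png

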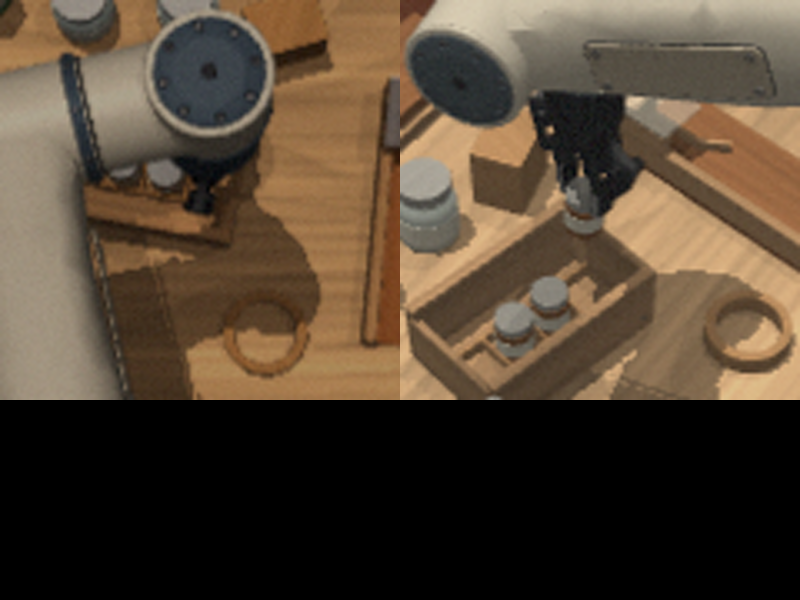

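Request:
step_arm(motion=[{"offset": [0.023, 0.0052, 0], "roll": 0, "hand": 200}, {"offset": [0.023, 0.0052, 0], "roll": 0, "hand": 200}, {"offset": [0.023, 0.0052, 0], "roll": 0, "hand": 200}, {"offset": [0.023, 0.0052, 0], "roll": 0, "hand": 200}, {"offset": [0.023, 0.0052, 0], "roll": 0, "hand": 200}, {"offset": [0.023, 0.0052, 0], "roll": 0, "hand": 200}, {"offset": [0.023, 0.0052, 0], "roll": 0, "hand": 200}, {"offset": [0.023, 0.0052, 0], "roll": 0, "hand": 200}, {"offset": [0.023, 0.0052, 0], "roll": 0, "hand": 200}, {"offset": [0.023, 0.0052, 0], "roll": 0, "hand": 200}])

```text
clock: 16.58
tcp_pos: [0.4468, -0.2496, 0.1521]
tool_rot: [-0.001, -0.641, 0.768, 0.001]
wrist_force: [0.6, -1.1, -1.2]
finger_gap: 0.0383
gripper_force: 41.7
```

Request:
step_arm(motion=[{"offset": [0, 0, 0], "roll": 0.1244, "hand": 200}, {"offset": [0, 0, 0], "roll": 0.1244, "hand": 200}, {"offset": [0, 0, 0], "roll": 0.1244, "hand": 200}, {"offset": [0, 0, 0], "roll": 0.1244, "hand": 200}, {"offset": [0, 0, 0], "roll": 0.1244, "hand": 200}, {"offset": [0, 0, 0], "roll": 0.1244, "hand": 200}, {"offset": [0, 0, 0], "roll": 0.1244, "hand": 200}, {"offset": [0, 0, 0], "roll": 0.1244, "hand": 200}, {"offset": [0, 0, 0], "roll": 0.1244, "hand": 200}, {"offset": [0, 0, 0], "roll": 0.1244, "hand": 200}])

```text
clock: 17.42
tcp_pos: [0.4474, -0.2486, 0.152]
tool_rot: [-0.001, -0.07, 0.998, 0.001]
wrist_force: [0.3, 0.3, -1.6]
finger_gap: 0.0382
gripper_force: 41.6
```

Request:
step_arm(motion=[{"offset": [0, 0, 0.01], "roll": 0.1244, "hand": 200}, {"offset": [0, 0, 0.02], "roll": 0.1244, "hand": 200}, {"offset": [0, 0, 0.02], "roll": 0, "hand": 200}, {"offset": [0, 0, 0.01], "roll": 0, "hand": 200}, {"offset": [0, 0, 0], "roll": 0, "hand": 200}])

```text
clock: 17.83
tcp_pos: [0.4459, -0.2481, 0.0901]
tool_rot: [-0.003, 0.051, 0.999, 0.001]
wrist_force: [-0.8, -0.3, -1.0]
finger_gap: 0.0385
gripper_force: 41.6
```

Run:
```python
from h import *
import pickle
go([*lane(-.18,-.012),.0465],LT+np.pi/2)
c=capture("top");d=capture("side");pickle.dump((c,d),open("p6.pkl","wb"))
o=np.zeros((600,800,3),np.uint8)
o[:500,:400]=cv2.resize(c["color"][150:250,290:370],(400,500),interpolation=cv2.INTER_CUBIC)
o[:500,400:]=cv2.resize(d["color"][130:230,255:335],(400,500),interpolation=cv2.INTER_CUBIC)
cv2.imwrite("pics/c6.png",o)
```

```text
offset mm [-6.1 -1.  43.6] roll -0.0 yaw 1.469 pos [ 0.4459 -0.2481  0.0901] F [-0.8 -0.3 -1. ]
```

View pics/c6.png

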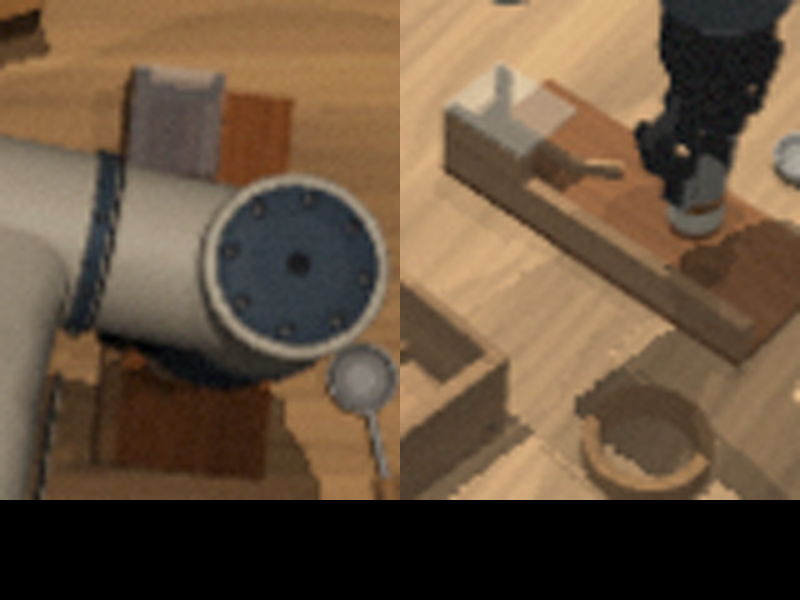

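Request:
step_arm(motion=[{"offset": [0, 0, 0.02], "roll": 0, "hand": 200}, {"offset": [0, 0, 0.015], "roll": 0, "hand": 200}, {"offset": [0, 0, 0.005], "roll": 0, "hand": 200}, {"offset": [0, 0, 0], "roll": 0, "hand": 200}, {"offset": [0, 0, 0], "roll": 0, "hand": 200}])

```text
clock: 18.35
tcp_pos: [0.449, -0.2493, 0.0542]
tool_rot: [0.001, 0.051, 0.999, -0.0]
wrist_force: [-0.3, -0.5, -1.1]
finger_gap: 0.0382
gripper_force: 41.7
```

Request:
step_arm(motion=[{"offset": [0, 0, 0.002], "roll": 0, "hand": 200}, {"offset": [0, 0, 0], "roll": 0, "hand": 200}])

```text
clock: 18.52
tcp_pos: [0.4489, -0.2491, 0.0519]
tool_rot: [0.001, 0.051, 0.999, -0.0]
wrist_force: [0.4, -0.2, -1.9]
finger_gap: 0.0386
gripper_force: 41.7
```

Request:
step_arm(motion=[{"offset": [0, 0, 0.001], "roll": 0, "hand": 200}, {"offset": [0, 0, 0], "roll": 0, "hand": 200}])

```text
clock: 18.68
tcp_pos: [0.4485, -0.249, 0.0504]
tool_rot: [0.0, 0.051, 0.999, -0.0]
wrist_force: [-0.1, -0.7, -0.7]
finger_gap: 0.0378
gripper_force: 41.7
```

Request:
step_arm(motion=[{"offset": [0, 0, 0.002], "roll": 0, "hand": 200}, {"offset": [0, 0, 0], "roll": 0, "hand": 200}, {"offset": [0, 0, 0], "roll": 0, "hand": 200}])

```text
clock: 18.93
tcp_pos: [0.4481, -0.2489, 0.0479]
tool_rot: [-0.0, 0.051, 0.999, 0.0]
wrist_force: [0.6, 0.7, -1.0]
finger_gap: 0.0381
gripper_force: 41.7
```

Request:
step_arm(motion=[{"offset": [0, 0, 0.001], "roll": 0, "hand": 200}, {"offset": [0, 0, 0], "roll": 0, "hand": 200}])

```text
clock: 19.1
tcp_pos: [0.4482, -0.2489, 0.0469]
tool_rot: [-0.0, 0.051, 0.999, 0.0]
wrist_force: [-0.1, 0.4, -0.7]
finger_gap: 0.0384
gripper_force: 41.7
```

Request:
step_arm(motion=[{"offset": [0, 0, 0.001], "roll": 0, "hand": 200}, {"offset": [0, 0, 0], "roll": 0, "hand": 200}])

```text
clock: 19.27
tcp_pos: [0.4482, -0.2489, 0.0459]
tool_rot: [-0.0, 0.051, 0.999, 0.0]
wrist_force: [-0.1, 0.2, -1.1]
finger_gap: 0.038
gripper_force: 41.7
```

Request:
step_arm(motion=[{"offset": [0, 0, 0.001], "roll": 0, "hand": 200}, {"offset": [0, 0, 0], "roll": 0, "hand": 200}])

```text
clock: 19.43
tcp_pos: [0.4485, -0.249, 0.0454]
tool_rot: [0.0, 0.051, 0.999, -0.0]
wrist_force: [-0.7, -0.5, 0.5]
finger_gap: 0.0383
gripper_force: 41.8
```

Request:
step_arm(motion=[{"offset": [0, 0.003, -0.0003], "roll": 0, "hand": 200}, {"offset": [0, 0.003, 0], "roll": 0, "hand": 200}, {"offset": [0, 0.002, 0], "roll": 0, "hand": 200}, {"offset": [0, 0, 0], "roll": 0, "hand": 200}])

```text
clock: 19.77
tcp_pos: [0.4492, -0.2404, 0.0454]
tool_rot: [0.0, 0.051, 0.999, 0.0]
wrist_force: [-1.1, 0.8, 0.2]
finger_gap: 0.0385
gripper_force: 41.7
```

Request:
step_arm(motion=[{"offset": [0, 0.0015, 0], "roll": 0, "hand": 200}, {"offset": [0, 0, 0], "roll": 0, "hand": 200}])

```text
clock: 19.93
tcp_pos: [0.4493, -0.2392, 0.0454]
tool_rot: [0.0, 0.051, 0.999, 0.0]
wrist_force: [1.0, 0.5, 0.8]
finger_gap: 0.0384
gripper_force: 41.7
```

Request:
step_arm(motion=[{"offset": [0, 0.0015, 0], "roll": 0, "hand": 200}, {"offset": [0, 0, 0], "roll": 0, "hand": 200}])

```text
clock: 20.1
tcp_pos: [0.4495, -0.2378, 0.0454]
tool_rot: [0.0, 0.051, 0.999, 0.0]
wrist_force: [-0.3, 0.4, 0.3]
finger_gap: 0.038
gripper_force: 41.7
```

Run:
```python
from h import *
s=get_state();print(rot(LT).T@(s["tcp_pos"][:2]-LO),rot(LT).T@s["wrist_force"][:2])
```

```text
[-0.18363185 -0.00043159] [-0.38707441  0.36549638]
```

Request:
step_arm(motion=[{"offset": [0, 0.0015, 0], "roll": 0, "hand": 200}, {"offset": [0, 0, 0], "roll": 0, "hand": 200}])

```text
clock: 20.27
tcp_pos: [0.4496, -0.2364, 0.0454]
tool_rot: [0.0, 0.051, 0.999, -0.0]
wrist_force: [-0.7, -1.1, -0.2]
finger_gap: 0.0386
gripper_force: 41.7
```

Request:
step_arm(motion=[{"offset": [0, 0.0015, 0], "roll": 0, "hand": 200}, {"offset": [0, 0, 0], "roll": 0, "hand": 200}])

```text
clock: 20.43
tcp_pos: [0.4497, -0.2356, 0.0455]
tool_rot: [-0.0, 0.051, 0.999, -0.001]
wrist_force: [-1.4, -4.5, -1.2]
finger_gap: 0.0383
gripper_force: 41.7
```

Request:
step_arm(motion=[{"offset": [0, 0.001, 0], "roll": 0, "hand": 200}, {"offset": [0, 0, 0], "roll": 0, "hand": 200}])

```text
clock: 20.6
tcp_pos: [0.4497, -0.2354, 0.0455]
tool_rot: [-0.0, 0.051, 0.999, -0.001]
wrist_force: [-0.9, -8.9, -2.2]
finger_gap: 0.0382
gripper_force: 41.6
```

Request:
step_arm(motion=[{"offset": [0, -0.003, 0], "roll": 0, "hand": 200}, {"offset": [-0.015, 0, 0], "roll": 0, "hand": 200}, {"offset": [-0.015, 0, 0], "roll": 0, "hand": 200}, {"offset": [-0.015, 0, 0], "roll": 0, "hand": 200}, {"offset": [-0.015, 0, 0], "roll": 0, "hand": 200}, {"offset": [-0.015, 0, 0], "roll": 0, "hand": 200}, {"offset": [-0.015, 0, 0], "roll": 0, "hand": 200}, {"offset": [0, 0, 0], "roll": 0, "hand": 200}, {"offset": [0, 0, 0], "roll": 0, "hand": 200}])

```text
clock: 21.35
tcp_pos: [0.5393, -0.2458, 0.0449]
tool_rot: [0.0, 0.051, 0.999, 0.0]
wrist_force: [0.0, 0.3, -0.9]
finger_gap: 0.0382
gripper_force: 42.8
```

Request:
step_arm(motion=[{"offset": [0, 0.001, 0], "roll": 0, "hand": 200}, {"offset": [0, 0, 0], "roll": 0, "hand": 200}])

```text
clock: 21.52
tcp_pos: [0.5386, -0.2454, 0.0453]
tool_rot: [-0.0, 0.051, 0.999, -0.0]
wrist_force: [0.2, -3.0, -2.0]
finger_gap: 0.0383
gripper_force: 42.5
```

Request:
step_arm(motion=[{"offset": [0, 0.001, 0], "roll": 0, "hand": 200}, {"offset": [0, 0, 0], "roll": 0, "hand": 200}])

```text
clock: 21.68
tcp_pos: [0.5385, -0.2452, 0.0454]
tool_rot: [-0.0, 0.051, 0.999, -0.001]
wrist_force: [1.3, -6.5, -3.9]
finger_gap: 0.0383
gripper_force: 42.4
```

Request:
step_arm(motion=[{"offset": [0, 0.001, 0], "roll": 0, "hand": 200}, {"offset": [0, 0, 0], "roll": 0, "hand": 200}])

```text
clock: 21.85
tcp_pos: [0.5385, -0.2451, 0.0455]
tool_rot: [-0.0, 0.051, 0.999, -0.002]
wrist_force: [0.6, -9.7, -5.3]
finger_gap: 0.0381
gripper_force: 42.3
```

Run:
```python
from h import *
import pickle
s=get_state();print(rot(LT).T@(s["tcp_pos"][:2]-LO),rot(LT).T@s["wrist_force"][:2])
```

```text
[-0.09427322  0.00135782] [ 1.62279723 -9.61242073]
```

Request:
step_arm(motion=[{"offset": [0, -0.002, 0], "roll": 0, "hand": 200}, {"offset": [0, 0, 0], "roll": 0, "hand": 150}, {"offset": [0, 0, 0], "roll": 0, "hand": 110}, {"offset": [0, 0, 0], "roll": 0, "hand": 85}, {"offset": [0, 0, -0.01], "roll": 0, "hand": 85}, {"offset": [0, 0, -0.025], "roll": 0, "hand": 85}, {"offset": [0, 0, -0.03], "roll": 0, "hand": 85}, {"offset": [0, 0, -0.03], "roll": -0.124, "hand": 85}, {"offset": [0, 0, -0.03], "roll": -0.124, "hand": 85}, {"offset": [0, 0, 0], "roll": -0.124, "hand": 85}])

```text
clock: 22.68
tcp_pos: [0.5423, -0.2464, 0.1789]
tool_rot: [0.006, -0.138, 0.99, -0.003]
wrist_force: [1.1, -0.6, 1.2]
finger_gap: 0.0566
gripper_force: 0.0
```

Request:
step_arm(motion=[{"offset": [0, 0, 0], "roll": -0.124, "hand": 85}, {"offset": [0, 0, 0], "roll": -0.124, "hand": 85}, {"offset": [0, 0, 0], "roll": -0.124, "hand": 85}, {"offset": [0, 0, 0], "roll": -0.124, "hand": 85}, {"offset": [0, 0, 0], "roll": -0.124, "hand": 85}, {"offset": [0, 0, 0], "roll": -0.124, "hand": 85}, {"offset": [0, 0, 0], "roll": -0.124, "hand": 85}, {"offset": [0, 0, 0], "roll": -0.124, "hand": 85}, {"offset": [0, 0, 0], "roll": -0.124, "hand": 85}])

```text
clock: 23.43
tcp_pos: [0.5393, -0.2448, 0.1715]
tool_rot: [0.0, -0.641, 0.767, -0.0]
wrist_force: [0.8, -0.3, -0.8]
finger_gap: 0.0567
gripper_force: 0.0
```

```bash
sed -i 's/LT=.*/LT=-.106;LO=np.array([.6323,-.2546])/' h.py
python3 - <<'E'
from h import *
go([*box(-.024,0),.042],BT+np.pi/2)
import pickle
c=capture("top");d=capture("side");pickle.dump((c,d),open("p7.pkl","wb"))
o=np.zeros((600,800,3),np.uint8)
o[:500,:400]=cv2.resize(c["color"][140:265,200:360],(400,312),interpolation=cv2.INTER_CUBIC)[:500] if 0 else cv2.resize(c["color"][140:300,220:348],(400,500),interpolation=cv2.INTER_CUBIC)
o[:500,400:]=cv2.resize(d["color"][110:270,200:328],(400,500),interpolation=cv2.INTER_CUBIC)
cv2.imwrite("pics/c7.png",o)
E
```

```text
offset mm [-256.2   36.4  129.5] roll 0.004 yaw 2.963 pos [ 0.5393 -0.2448  0.1715] F [ 0.8 -0.3 -0.8]
```

View pics/c7.png

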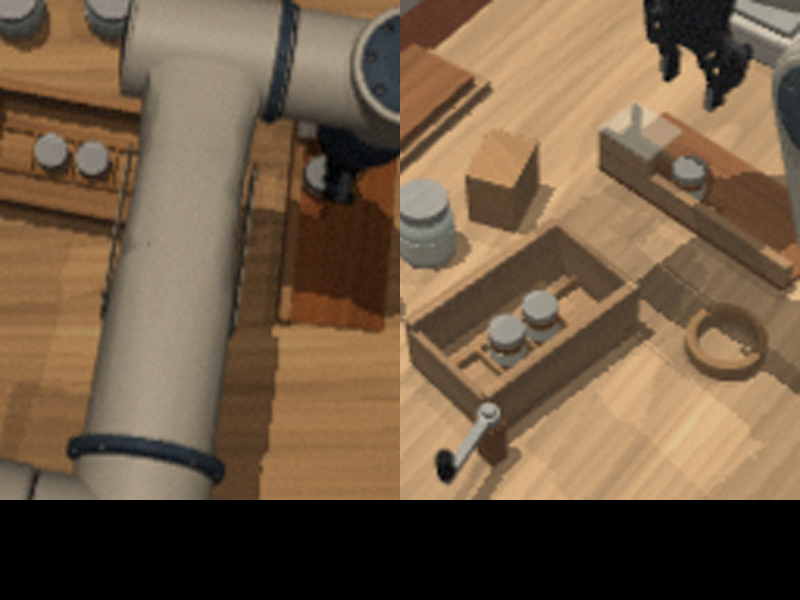

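Request:
step_arm(motion=[{"offset": [-0.0256, 0.0036, 0], "roll": 0, "hand": 85}, {"offset": [-0.0256, 0.0036, 0], "roll": 0, "hand": 85}, {"offset": [-0.0256, 0.0036, 0], "roll": 0, "hand": 85}, {"offset": [-0.0256, 0.0036, 0], "roll": 0, "hand": 85}, {"offset": [-0.0256, 0.0036, 0], "roll": 0, "hand": 85}, {"offset": [-0.0256, 0.0036, 0], "roll": 0, "hand": 85}, {"offset": [-0.0256, 0.0036, 0], "roll": 0, "hand": 85}, {"offset": [-0.0256, 0.0036, 0], "roll": 0, "hand": 85}, {"offset": [-0.0256, 0.0036, 0], "roll": 0, "hand": 85}, {"offset": [-0.0256, 0.0036, 0], "roll": 0, "hand": 85}])

```text
clock: 24.37
tcp_pos: [0.5507, 0.0146, 0.1712]
tool_rot: [0.0, -0.637, 0.771, -0.0]
wrist_force: [0.0, -0.3, 1.0]
finger_gap: 0.057
gripper_force: 0.0
```

Request:
step_arm(motion=[{"offset": [0, 0, 0.02], "roll": 0, "hand": 85}, {"offset": [0, 0, 0.02], "roll": 0, "hand": 85}, {"offset": [0, 0, 0], "roll": 0, "hand": 85}, {"offset": [0, 0, 0], "roll": 0, "hand": 85}])

```text
clock: 24.7
tcp_pos: [0.5502, 0.013, 0.1304]
tool_rot: [-0.001, -0.638, 0.77, 0.0]
wrist_force: [0.9, -0.1, 0.5]
finger_gap: 0.0568
gripper_force: 0.0
```

Run:
```python
from h import *
go([*box(-.024,0),.042],BT+np.pi/2)
```

```text
offset mm [-0.5  1.5 88.4] roll -0.005 yaw 2.955 pos [0.5502 0.013  0.1304] F [ 0.9 -0.1  0.5]
```

Request:
step_arm(motion=[{"offset": [-0.0005, 0.0015, 0.03], "roll": -0.005, "hand": 85}, {"offset": [0, 0, 0.03], "roll": 0, "hand": 85}, {"offset": [0, 0, 0.02], "roll": 0, "hand": 85}, {"offset": [0, 0, 0.008], "roll": 0, "hand": 85}, {"offset": [0, 0, 0], "roll": 0, "hand": 120}, {"offset": [0, 0, 0], "roll": 0, "hand": 150}, {"offset": [0, 0, 0], "roll": 0, "hand": 170}, {"offset": [0, 0, 0], "roll": 0, "hand": 200}, {"offset": [0, 0, 0], "roll": 0, "hand": 200}, {"offset": [0, 0, 0], "roll": 0, "hand": 200}], force=40)

```text
clock: 25.53
tcp_pos: [0.5503, 0.014, 0.0437]
tool_rot: [0.001, -0.641, 0.768, -0.001]
wrist_force: [-0.0, -0.2, 3.9]
finger_gap: 0.0384
gripper_force: 40.7
```

Request:
step_arm(motion=[{"offset": [0, 0, -0.01], "roll": 0, "hand": 200}, {"offset": [0, 0, -0.025], "roll": 0, "hand": 200}, {"offset": [0, 0, -0.025], "roll": 0, "hand": 200}, {"offset": [0, 0, -0.025], "roll": 0, "hand": 200}, {"offset": [0, 0, -0.025], "roll": 0, "hand": 200}, {"offset": [0, 0, 0], "roll": 0, "hand": 200}, {"offset": [0, 0, 0], "roll": 0, "hand": 200}])

```text
clock: 26.12
tcp_pos: [0.5502, 0.0142, 0.1545]
tool_rot: [0.002, -0.641, 0.768, -0.001]
wrist_force: [-0.6, -0.2, -1.8]
finger_gap: 0.0387
gripper_force: 42.3
```

Run:
```python
from h import *
go([*lane(-.19,-.012),.15],LT+np.pi/2)
```

```text
offset mm [275.7  59.8   4.5] roll 1.497 yaw 2.962 pos [0.5502 0.0142 0.1545] F [-0.6 -0.2 -1.8]
```

Jar 2 is held; carrying it to the lane.

Request:
step_arm(motion=[{"offset": [0.0276, 0.006, 0], "roll": 0, "hand": 200}, {"offset": [0.0276, 0.006, 0], "roll": 0, "hand": 200}, {"offset": [0.0276, 0.006, 0], "roll": 0, "hand": 200}, {"offset": [0.0276, 0.006, 0], "roll": 0, "hand": 200}, {"offset": [0.0276, 0.006, 0], "roll": 0, "hand": 200}, {"offset": [0.0276, 0.006, 0], "roll": 0, "hand": 200}, {"offset": [0.0276, 0.006, 0], "roll": 0, "hand": 200}, {"offset": [0.0276, 0.006, 0], "roll": 0, "hand": 200}, {"offset": [0.0276, 0.006, 0], "roll": 0, "hand": 200}, {"offset": [0.0276, 0.006, 0], "roll": 0, "hand": 200}])

```text
clock: 26.95
tcp_pos: [0.4394, -0.2477, 0.1513]
tool_rot: [-0.001, -0.641, 0.768, 0.001]
wrist_force: [-0.0, -0.4, -1.9]
finger_gap: 0.0379
gripper_force: 42.2
```

Request:
step_arm(motion=[{"offset": [0, 0, 0], "roll": 0.1247, "hand": 200}, {"offset": [0, 0, 0], "roll": 0.1247, "hand": 200}, {"offset": [0, 0, 0], "roll": 0.1247, "hand": 200}, {"offset": [0, 0, 0], "roll": 0.1247, "hand": 200}, {"offset": [0, 0, 0], "roll": 0.1247, "hand": 200}, {"offset": [0, 0, 0], "roll": 0.1247, "hand": 200}, {"offset": [0, 0, 0], "roll": 0.1247, "hand": 200}, {"offset": [0, 0, 0], "roll": 0.1247, "hand": 200}, {"offset": [0, 0, 0], "roll": 0.1247, "hand": 200}, {"offset": [0, 0, 0], "roll": 0.1247, "hand": 200}])

```text
clock: 27.78
tcp_pos: [0.4401, -0.2465, 0.1512]
tool_rot: [-0.001, -0.069, 0.998, 0.001]
wrist_force: [-0.1, 0.3, -2.2]
finger_gap: 0.0381
gripper_force: 42.2
```

Request:
step_arm(motion=[{"offset": [0, 0, 0.01], "roll": 0.1247, "hand": 200}, {"offset": [0, 0, 0.02], "roll": 0.1247, "hand": 200}, {"offset": [0, 0, 0.02], "roll": 0, "hand": 200}, {"offset": [0, 0, 0.02], "roll": 0, "hand": 200}, {"offset": [0, 0, 0.01], "roll": 0, "hand": 200}, {"offset": [0, 0, 0], "roll": 0, "hand": 200}, {"offset": [0, 0, 0], "roll": 0, "hand": 200}])

```text
clock: 28.37
tcp_pos: [0.4401, -0.2468, 0.0716]
tool_rot: [-0.001, 0.053, 0.999, 0.0]
wrist_force: [0.5, 0.4, -1.1]
finger_gap: 0.0384
gripper_force: 42.2
```

Run:
```python
from h import *
go([*lane(-.18,-.003),.0455],LT+np.pi/2)
import pickle
c=capture("side");pickle.dump(c,open("p8.pkl","wb"))
```

```text
offset mm [-12.    9.5  26.1] roll 0.001 yaw 1.465 pos [ 0.4401 -0.2468  0.0716] F [ 0.5  0.4 -1.1]
```

```bash
cat >> h.py <<'E'
def caps(c,X,z=.06,r=14):
    u,v=proj(c,[*X,z]);im=c["color"].astype(int);u,v=int(round(u)),int(round(v))
    w=im[v-r:v+r,u-r:u+r];m=((w.max(2)-w.min(2)<22)&(w.max(2)>105)).astype(np.uint8)
    n,l,st,ce=cv2.connectedComponentsWithStats(m)
    return [(st[i,4],ray(c,ce[i][0]+u-r,ce[i][1]+v-r,z)[:2].round(4)) for i in range(1,n) if st[i,4]>12]
E
python3 - <<'E'
from h import *
import pickle
for f in("p7","p8"):
    d=pickle.load(open(f+".pkl","rb"));d=d[1] if isinstance(d,tuple) else d
    print(f,[(a,p,(rot(LT).T@(p-LO)).round(4)) for a,p in caps(d,lane(-.094,0))],[(a,p,(rot(BT).T@(p-BO)).round(4)) for a,p in caps(d,box(.024,0),.058)])
E
```

```text
p7 [(np.int32(49), array([ 0.5323, -0.2401]), array([-0.101 ,  0.0038]))] [(np.int32(70), array([0.5498, 0.0193]), array([-0.0184,  0.0001])), (np.int32(94), array([0.5527, 0.0636]), array([0.0257, 0.0052])), (np.int32(17), array([0.5364, 0.0983]), array([0.0568, 0.0276]))]
p8 [(np.int32(59), array([ 0.5308, -0.2413]), array([-0.1023,  0.0025]))] [(np.int32(76), array([0.558 , 0.0663]), array([0.0293, 0.0005])), (np.int32(17), array([0.5363, 0.0979]), array([0.0564, 0.0276]))]
```

Request:
step_arm(motion=[{"offset": [0, 0, 0.015], "roll": 0, "hand": 200}, {"offset": [0, 0, 0.007], "roll": 0, "hand": 200}, {"offset": [0, 0, 0.003], "roll": 0, "hand": 200}, {"offset": [0, 0.004, 0], "roll": 0, "hand": 200}, {"offset": [0, 0.004, 0], "roll": 0, "hand": 200}, {"offset": [0, 0.001, 0], "roll": 0, "hand": 200}, {"offset": [0, 0, 0], "roll": 0, "hand": 200}])

```text
clock: 29.0
tcp_pos: [0.4425, -0.2377, 0.0481]
tool_rot: [0.001, 0.052, 0.999, -0.0]
wrist_force: [0.1, -0.6, -1.1]
finger_gap: 0.0385
gripper_force: 42.2
```

Request:
step_arm(motion=[{"offset": [-0.01, 0, 0], "roll": 0, "hand": 200}, {"offset": [-0.01, 0, 0], "roll": 0, "hand": 200}, {"offset": [-0.01, 0, 0], "roll": 0, "hand": 200}, {"offset": [-0.01, 0, 0], "roll": 0, "hand": 200}, {"offset": [-0.01, 0, 0], "roll": 0, "hand": 200}, {"offset": [0, 0, 0], "roll": 0, "hand": 200}])

```text
clock: 29.5
tcp_pos: [0.494, -0.2436, 0.0472]
tool_rot: [0.0, 0.052, 0.999, -0.0]
wrist_force: [-0.5, 0.5, -1.3]
finger_gap: 0.0381
gripper_force: 42.3
```

Run:
```python
from h import *
go([*lane(-.094,-.002),.0455],LT+np.pi/2)
s=get_state();print(rot(LT).T@(s["tcp_pos"][:2]-LO),rot(LT).T@s["wrist_force"][:2])
```

```text
offset mm [-44.7   1.7   1.7] roll 0.001 yaw 1.466 pos [ 0.494  -0.2436  0.0472] F [-0.5  0.5 -1.3]
[-0.13866083 -0.00372476] [-0.57817415  0.41333122]
```

Request:
step_arm(motion=[{"offset": [0, 0.001, 0.0013], "roll": 0, "hand": 200}, {"offset": [-0.005, 0, 0], "roll": 0, "hand": 200}, {"offset": [-0.005, 0, 0], "roll": 0, "hand": 200}, {"offset": [-0.005, 0, 0], "roll": 0, "hand": 200}, {"offset": [-0.005, 0, 0], "roll": 0, "hand": 200}, {"offset": [-0.005, 0, 0], "roll": 0, "hand": 200}])

```text
clock: 30.0
tcp_pos: [0.5169, -0.2449, 0.0459]
tool_rot: [-0.0, 0.053, 0.999, 0.0]
wrist_force: [-1.1, 0.1, -0.7]
finger_gap: 0.0379
gripper_force: 42.2
```

Request:
step_arm(motion=[{"offset": [-0.005, 0, 0], "roll": 0, "hand": 200}, {"offset": [-0.005, 0, 0], "roll": 0, "hand": 200}, {"offset": [-0.005, 0, 0], "roll": 0, "hand": 200}, {"offset": [-0.005, 0, 0], "roll": 0, "hand": 200}, {"offset": [0, 0, 0], "roll": 0, "hand": 200}, {"offset": [0, 0.001, 0], "roll": 0, "hand": 200}, {"offset": [0, 0.001, 0], "roll": 0, "hand": 200}, {"offset": [0, 0.001, 0], "roll": 0, "hand": 200}, {"offset": [0, 0, 0], "roll": 0, "hand": 200}])

```text
clock: 30.75
tcp_pos: [0.5369, -0.2451, 0.0462]
tool_rot: [0.0, 0.053, 0.999, -0.001]
wrist_force: [0.8, -4.9, -4.0]
finger_gap: 0.0385
gripper_force: 41.9
```

Run:
```python
from h import *
go([*lane(-.094,-.002),.0455],LT+np.pi/2)
s=get_state();print(rot(LT).T@(s["tcp_pos"][:2]-LO),rot(LT).T@s["wrist_force"][:2])
```

```text
offset mm [-1.9 -1.3  0.7] roll 0.001 yaw 1.466 pos [ 0.5369 -0.2451  0.0462] F [ 0.8 -4.9 -4. ]
[-0.0958794  -0.00068557] [ 1.35632382 -4.82139423]
```

Request:
step_arm(motion=[{"offset": [0, -0.001, 0], "roll": 0, "hand": 200}, {"offset": [0, 0, 0], "roll": 0, "hand": 150}, {"offset": [0, 0, 0], "roll": 0, "hand": 110}, {"offset": [0, 0, 0], "roll": 0, "hand": 85}, {"offset": [0, 0, -0.01], "roll": 0, "hand": 85}, {"offset": [0, 0, -0.025], "roll": 0, "hand": 85}, {"offset": [0, 0, -0.03], "roll": 0, "hand": 85}, {"offset": [0, 0, -0.03], "roll": -0.1247, "hand": 85}, {"offset": [0, 0, -0.03], "roll": -0.1247, "hand": 85}, {"offset": [0, 0, 0], "roll": -0.1247, "hand": 85}])

```text
clock: 31.58
tcp_pos: [0.5399, -0.2464, 0.1796]
tool_rot: [0.006, -0.137, 0.99, -0.003]
wrist_force: [0.9, -0.6, 1.0]
finger_gap: 0.057
gripper_force: 0.0
```

Request:
step_arm(motion=[{"offset": [0, 0, 0], "roll": -0.1247, "hand": 85}, {"offset": [0, 0, 0], "roll": -0.1247, "hand": 85}, {"offset": [0, 0, 0], "roll": -0.1247, "hand": 85}, {"offset": [0, 0, 0], "roll": -0.1247, "hand": 85}, {"offset": [0, 0, 0], "roll": -0.1247, "hand": 85}, {"offset": [0, 0, 0], "roll": -0.1247, "hand": 85}, {"offset": [0, 0, 0], "roll": -0.1247, "hand": 85}, {"offset": [0, 0, 0], "roll": -0.1247, "hand": 85}, {"offset": [0, 0, 0], "roll": -0.1247, "hand": 85}])

```text
clock: 32.33
tcp_pos: [0.5369, -0.2448, 0.1722]
tool_rot: [0.0, -0.643, 0.766, -0.0]
wrist_force: [-0.4, 0.3, -0.1]
finger_gap: 0.0568
gripper_force: 0.0
```

Run:
```python
from h import *
go([*box(.024,0),.042],BT+np.pi/2)
import pickle
c=capture("top");d=capture("side");pickle.dump((c,d),open("p9.pkl","wb"))
o=np.zeros((500,800,3),np.uint8)
o[:,:400]=cv2.resize(c["color"][140:300,220:348],(400,500),interpolation=cv2.INTER_CUBIC)
o[:,400:]=cv2.resize(d["color"][110:270,200:328],(400,500),interpolation=cv2.INTER_CUBIC)
cv2.imwrite("pics/c9.png",o)
```

```text
offset mm [-304.8   32.4  130.2] roll 0.009 yaw 2.968 pos [ 0.5369 -0.2448  0.1722] F [-0.4  0.3 -0.1]
```

View pics/c9.png

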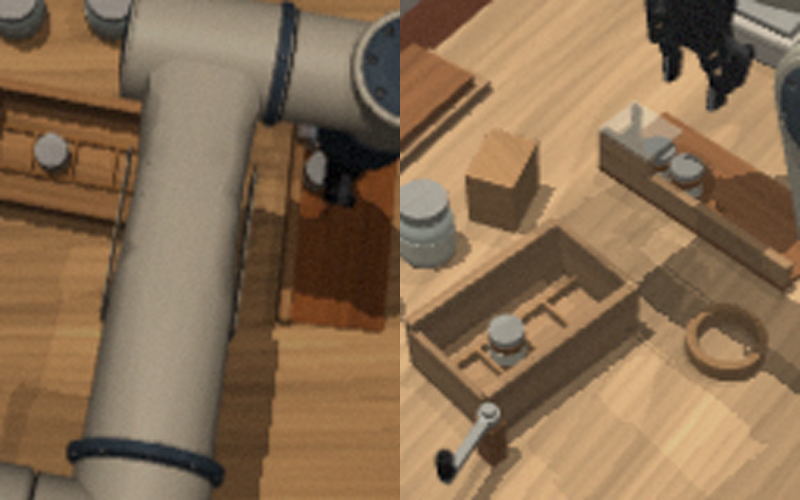

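Two jars stand in the lane, one under the cover and the other right behind it, and the last jar is still in its cell. Fetching that one.

Request:
step_arm(motion=[{"offset": [-0.0305, 0.0033, 0], "roll": 0.009, "hand": 85}, {"offset": [-0.0305, 0.0033, 0], "roll": 0, "hand": 85}, {"offset": [-0.0305, 0.0033, 0], "roll": 0, "hand": 85}, {"offset": [-0.0305, 0.0033, 0], "roll": 0, "hand": 85}, {"offset": [-0.0305, 0.0033, 0], "roll": 0, "hand": 85}, {"offset": [-0.0305, 0.0033, 0], "roll": 0, "hand": 85}, {"offset": [-0.0305, 0.0033, 0], "roll": 0, "hand": 85}, {"offset": [-0.0305, 0.0033, 0], "roll": 0, "hand": 85}, {"offset": [-0.0305, 0.0033, 0], "roll": 0, "hand": 85}, {"offset": [-0.0305, 0.0033, 0], "roll": 0, "hand": 85}])

```text
clock: 33.27
tcp_pos: [0.5612, 0.0625, 0.1719]
tool_rot: [0.0, -0.636, 0.772, -0.0]
wrist_force: [0.9, -0.3, 0.8]
finger_gap: 0.0568
gripper_force: 0.0
```

Request:
step_arm(motion=[{"offset": [0, 0, 0.02], "roll": 0, "hand": 85}, {"offset": [0, 0, 0.02], "roll": 0, "hand": 85}, {"offset": [0, 0, 0], "roll": 0, "hand": 85}, {"offset": [0, 0, 0], "roll": 0, "hand": 85}])

```text
clock: 33.6
tcp_pos: [0.5608, 0.0606, 0.131]
tool_rot: [-0.001, -0.636, 0.771, 0.0]
wrist_force: [1.0, -0.2, 1.3]
finger_gap: 0.0571
gripper_force: 0.0
```

Run:
```python
from h import *
go([*box(.024,0),.042],BT+np.pi/2)
```

```text
offset mm [ 0.3  3.3 89. ] roll -0.009 yaw 2.95 pos [0.5608 0.0606 0.131 ] F [ 1.  -0.2  1.3]
```

Request:
step_arm(motion=[{"offset": [0.0003, 0.0033, 0.03], "roll": -0.009, "hand": 85}, {"offset": [0, 0, 0.03], "roll": 0, "hand": 85}, {"offset": [0, 0, 0.02], "roll": 0, "hand": 85}, {"offset": [0, 0, 0.0086], "roll": 0, "hand": 85}, {"offset": [0, 0, 0], "roll": 0, "hand": 120}, {"offset": [0, 0, 0], "roll": 0, "hand": 150}, {"offset": [0, 0, 0], "roll": 0, "hand": 170}, {"offset": [0, 0, 0], "roll": 0, "hand": 200}, {"offset": [0, 0, 0], "roll": 0, "hand": 200}, {"offset": [0, 0, 0], "roll": 0, "hand": 200}], force=40)

```text
clock: 34.43
tcp_pos: [0.5588, 0.0613, 0.0437]
tool_rot: [0.001, -0.641, 0.768, -0.001]
wrist_force: [0.3, 0.4, 3.8]
finger_gap: 0.0382
gripper_force: 40.6
```

Request:
step_arm(motion=[{"offset": [0, 0, -0.01], "roll": 0, "hand": 200}, {"offset": [0, 0, -0.025], "roll": 0, "hand": 200}, {"offset": [0, 0, -0.025], "roll": 0, "hand": 200}, {"offset": [0, 0, -0.025], "roll": 0, "hand": 200}, {"offset": [0, 0, -0.025], "roll": 0, "hand": 200}, {"offset": [0, 0, 0], "roll": 0, "hand": 200}, {"offset": [0, 0, 0], "roll": 0, "hand": 200}])

```text
clock: 35.02
tcp_pos: [0.5588, 0.0615, 0.1547]
tool_rot: [0.002, -0.641, 0.768, -0.001]
wrist_force: [0.5, -0.5, -1.5]
finger_gap: 0.0384
gripper_force: 42.2
```

Run:
```python
from h import *
go([*lane(-.19,-.012),.15],LT+np.pi/2)
```

```text
offset mm [323.8  59.7   4.7] roll 1.497 yaw 2.962 pos [0.5588 0.0615 0.1547] F [ 0.5 -0.5 -1.5]
```

Request:
step_arm(motion=[{"offset": [0.0324, 0.006, 0], "roll": 0, "hand": 200}, {"offset": [0.0324, 0.006, 0], "roll": 0, "hand": 200}, {"offset": [0.0324, 0.006, 0], "roll": 0, "hand": 200}, {"offset": [0.0324, 0.006, 0], "roll": 0, "hand": 200}, {"offset": [0.0324, 0.006, 0], "roll": 0, "hand": 200}, {"offset": [0.0324, 0.006, 0], "roll": 0, "hand": 200}, {"offset": [0.0324, 0.006, 0], "roll": 0, "hand": 200}, {"offset": [0.0324, 0.006, 0], "roll": 0, "hand": 200}, {"offset": [0.0324, 0.006, 0], "roll": 0, "hand": 200}, {"offset": [0.0324, 0.006, 0], "roll": 0, "hand": 200}])

```text
clock: 35.85
tcp_pos: [0.4393, -0.2479, 0.1516]
tool_rot: [-0.001, -0.641, 0.768, 0.001]
wrist_force: [1.1, -0.7, -1.6]
finger_gap: 0.0381
gripper_force: 42.1
```

Request:
step_arm(motion=[{"offset": [0, 0, 0], "roll": 0.1247, "hand": 200}, {"offset": [0, 0, 0], "roll": 0.1247, "hand": 200}, {"offset": [0, 0, 0], "roll": 0.1247, "hand": 200}, {"offset": [0, 0, 0], "roll": 0.1247, "hand": 200}, {"offset": [0, 0, 0], "roll": 0.1247, "hand": 200}, {"offset": [0, 0, 0], "roll": 0.1247, "hand": 200}, {"offset": [0, 0, 0], "roll": 0.1247, "hand": 200}, {"offset": [0, 0, 0], "roll": 0.1247, "hand": 200}, {"offset": [0, 0, 0], "roll": 0.1247, "hand": 200}, {"offset": [0, 0, 0], "roll": 0.1247, "hand": 200}])

```text
clock: 36.68
tcp_pos: [0.4401, -0.2465, 0.1514]
tool_rot: [-0.001, -0.069, 0.998, 0.001]
wrist_force: [0.6, 0.6, -0.2]
finger_gap: 0.0384
gripper_force: 42.1
```

Request:
step_arm(motion=[{"offset": [0, 0, 0.01], "roll": 0.1247, "hand": 200}, {"offset": [0, 0, 0.02], "roll": 0.1247, "hand": 200}, {"offset": [0, 0, 0.02], "roll": 0, "hand": 200}, {"offset": [0, 0, 0.02], "roll": 0, "hand": 200}, {"offset": [0, 0, 0.01], "roll": 0, "hand": 200}, {"offset": [0, 0, 0], "roll": 0, "hand": 200}, {"offset": [0, 0, 0], "roll": 0, "hand": 200}])

```text
clock: 37.27
tcp_pos: [0.4401, -0.2467, 0.0717]
tool_rot: [-0.001, 0.053, 0.999, 0.0]
wrist_force: [0.7, -0.8, -0.2]
finger_gap: 0.0382
gripper_force: 42.1
```

Run:
```python
from h import *
import pickle
go([*lane(-.18,-.003),.0455],LT+np.pi/2)
d=capture("side")
for X in(-.096,-.056):print([(a,p,(rot(LT).T@(p-LO)).round(4)) for a,p in caps(d,lane(X,0))])
p9=pickle.load(open("p9.pkl","rb"))[1]
for X in(-.096,-.056):print([(a,p,(rot(LT).T@(p-LO)).round(4)) for a,p in caps(p9,lane(X,0))])
```

```text
offset mm [-11.9   9.5  26.2] roll 0.001 yaw 1.465 pos [ 0.4401 -0.2467  0.0717] F [ 0.7 -0.8 -0.2]
[(np.int32(39), array([ 0.5846, -0.2475]), array([-0.0482,  0.002 ])), (np.int32(74), array([ 0.5416, -0.2421]), array([-0.0915,  0.0028]))]
[(np.int32(39), array([ 0.5846, -0.2475]), array([-0.0482,  0.002 ])), (np.int32(74), array([ 0.5416, -0.2421]), array([-0.0915,  0.0028]))]
[(np.int32(37), array([ 0.5852, -0.2483]), array([-0.0475,  0.0013])), (np.int32(65), array([ 0.5401, -0.2418]), array([-0.093,  0.003]))]
[(np.int32(37), array([ 0.5852, -0.2483]), array([-0.0475,  0.0013])), (np.int32(65), array([ 0.5401, -0.2418]), array([-0.093,  0.003]))]
```

Request:
step_arm(motion=[{"offset": [0, 0, 0.015], "roll": 0, "hand": 200}, {"offset": [0, 0, 0.007], "roll": 0, "hand": 200}, {"offset": [0, 0, 0.003], "roll": 0, "hand": 200}, {"offset": [0, 0.004, 0], "roll": 0, "hand": 200}, {"offset": [0, 0.004, 0], "roll": 0, "hand": 200}, {"offset": [0, 0.002, 0], "roll": 0, "hand": 200}, {"offset": [0, 0, 0.0013], "roll": 0, "hand": 200}, {"offset": [0, 0, 0], "roll": 0, "hand": 200}])

```text
clock: 37.98
tcp_pos: [0.4423, -0.2368, 0.0464]
tool_rot: [0.0, 0.052, 0.999, -0.0]
wrist_force: [0.2, -0.2, -1.4]
finger_gap: 0.0381
gripper_force: 42.2
```

Request:
step_arm(motion=[{"offset": [-0.01, 0, 0], "roll": 0, "hand": 200}, {"offset": [-0.01, 0, 0], "roll": 0, "hand": 200}, {"offset": [-0.01, 0, 0], "roll": 0, "hand": 200}, {"offset": [-0.01, 0, 0], "roll": 0, "hand": 200}, {"offset": [-0.01, 0, 0], "roll": 0, "hand": 200}, {"offset": [0, 0, 0], "roll": 0, "hand": 200}])

```text
clock: 38.48
tcp_pos: [0.4943, -0.2426, 0.046]
tool_rot: [0.001, 0.052, 0.999, -0.0]
wrist_force: [-0.3, 0.2, -0.3]
finger_gap: 0.0386
gripper_force: 42.2
```

Request:
step_arm(motion=[{"offset": [-0.005, 0, 0], "roll": 0, "hand": 200}, {"offset": [-0.005, 0, 0], "roll": 0, "hand": 200}, {"offset": [-0.005, 0, 0], "roll": 0, "hand": 200}, {"offset": [-0.005, 0, 0], "roll": 0, "hand": 200}, {"offset": [-0.005, 0, 0], "roll": 0, "hand": 200}, {"offset": [-0.005, 0, 0], "roll": 0, "hand": 200}, {"offset": [0, 0, 0], "roll": 0, "hand": 200}])

```text
clock: 39.07
tcp_pos: [0.5229, -0.2455, 0.0461]
tool_rot: [0.0, 0.053, 0.999, -0.0]
wrist_force: [0.3, 0.3, -1.5]
finger_gap: 0.0383
gripper_force: 42.1
```

Run:
```python
from h import *
go([*lane(-.1,-.002),.0455],LT+np.pi/2)
s=get_state();print(rot(LT).T@(s["tcp_pos"][:2]-LO),rot(LT).T@s["wrist_force"][:2])
```

```text
offset mm [-9.8  0.6  0.6] roll 0.001 yaw 1.466 pos [ 0.5229 -0.2455  0.0461] F [ 0.3  0.3 -1.5]
[-0.10977428 -0.00256686] [0.26671521 0.31916389]
```

Now small steps up to the stop.

Request:
step_arm(motion=[{"offset": [-0.003, 0, 0], "roll": 0, "hand": 200}, {"offset": [-0.003, 0, 0], "roll": 0, "hand": 200}, {"offset": [0, 0, 0], "roll": 0, "hand": 200}])

```text
clock: 39.32
tcp_pos: [0.5281, -0.2461, 0.0462]
tool_rot: [0.0, 0.053, 0.999, -0.0]
wrist_force: [-0.2, -0.0, -1.3]
finger_gap: 0.038
gripper_force: 42.1
```

Request:
step_arm(motion=[{"offset": [-0.002, 0, 0], "roll": 0, "hand": 200}, {"offset": [0, 0, 0], "roll": 0, "hand": 200}])

```text
clock: 39.48
tcp_pos: [0.5298, -0.2463, 0.0462]
tool_rot: [0.0, 0.053, 0.999, -0.0]
wrist_force: [-0.8, 0.0, -0.9]
finger_gap: 0.0383
gripper_force: 42.1
```

Request:
step_arm(motion=[{"offset": [-0.002, 0, 0], "roll": 0, "hand": 200}, {"offset": [0, 0, 0], "roll": 0, "hand": 200}])

```text
clock: 39.65
tcp_pos: [0.5318, -0.2465, 0.0462]
tool_rot: [0.0, 0.053, 0.999, -0.0]
wrist_force: [-1.7, 0.4, -0.1]
finger_gap: 0.0383
gripper_force: 42.1
```

Request:
step_arm(motion=[{"offset": [-0.001, 0, 0], "roll": 0, "hand": 200}, {"offset": [0, 0, 0], "roll": 0, "hand": 200}])

```text
clock: 39.82
tcp_pos: [0.5325, -0.2465, 0.0462]
tool_rot: [-0.0, 0.053, 0.999, 0.0]
wrist_force: [-0.7, -0.0, -0.5]
finger_gap: 0.0383
gripper_force: 42.2
```

Run:
```python
from h import *
s=get_state();print(rot(LT).T@(s["tcp_pos"][:2]-LO),rot(LT).T@s["wrist_force"][:2])
```

```text
[-0.10004814 -0.00253181] [-0.65716629 -0.08861853]
```

Request:
step_arm(motion=[{"offset": [-0.001, 0, 0], "roll": 0, "hand": 200}, {"offset": [0, 0, 0], "roll": 0, "hand": 200}])

```text
clock: 39.98
tcp_pos: [0.5326, -0.2466, 0.0461]
tool_rot: [-0.001, 0.053, 0.999, 0.0]
wrist_force: [-4.8, 1.9, 2.2]
finger_gap: 0.0383
gripper_force: 42.4
```

Request:
step_arm(motion=[{"offset": [-0.001, 0, 0], "roll": 0, "hand": 200}, {"offset": [0, 0, 0], "roll": 0, "hand": 200}])

```text
clock: 40.15
tcp_pos: [0.5327, -0.2466, 0.0461]
tool_rot: [-0.002, 0.053, 0.999, 0.0]
wrist_force: [-7.0, 1.5, 4.0]
finger_gap: 0.0384
gripper_force: 42.6
```

Request:
step_arm(motion=[{"offset": [-0.001, 0, 0], "roll": 0, "hand": 200}, {"offset": [0, 0, 0], "roll": 0, "hand": 200}])

```text
clock: 40.32
tcp_pos: [0.5327, -0.2466, 0.0459]
tool_rot: [-0.003, 0.053, 0.999, 0.0]
wrist_force: [-10.6, 1.7, 4.4]
finger_gap: 0.0379
gripper_force: 42.7
```

Request:
step_arm(motion=[{"offset": [0.001, 0.001, 0], "roll": 0, "hand": 200}, {"offset": [0, 0.001, 0], "roll": 0, "hand": 200}, {"offset": [0, 0.001, 0], "roll": 0, "hand": 200}, {"offset": [0, 0, 0], "roll": 0, "hand": 200}])

```text
clock: 40.65
tcp_pos: [0.5329, -0.2448, 0.0459]
tool_rot: [-0.002, 0.053, 0.999, -0.001]
wrist_force: [-6.0, -4.0, 1.1]
finger_gap: 0.0384
gripper_force: 42.2
```

Request:
step_arm(motion=[{"offset": [0, 0.001, 0], "roll": 0, "hand": 200}, {"offset": [0, 0, 0], "roll": 0, "hand": 200}])

```text
clock: 40.82
tcp_pos: [0.5329, -0.2447, 0.0459]
tool_rot: [-0.002, 0.053, 0.999, -0.001]
wrist_force: [-6.8, -7.0, -0.5]
finger_gap: 0.038
gripper_force: 42.2
```

Run:
```python
from h import *
s=get_state();print(rot(LT).T@(s["tcp_pos"][:2]-LO),rot(LT).T@s["wrist_force"][:2])
```

```text
[-0.09988561 -0.00064052] [-6.01922043 -7.70782501]
```

Request:
step_arm(motion=[{"offset": [0.0012, -0.0017, 0], "roll": 0, "hand": 200}, {"offset": [0, 0, 0], "roll": 0, "hand": 200}, {"offset": [0, 0, 0], "roll": 0, "hand": 160}, {"offset": [0, 0, 0], "roll": 0, "hand": 120}, {"offset": [0, 0, 0], "roll": 0, "hand": 85}, {"offset": [0, 0, 0], "roll": 0, "hand": 85}, {"offset": [0, 0, -0.01], "roll": 0, "hand": 85}, {"offset": [0, 0, -0.025], "roll": 0, "hand": 85}, {"offset": [0, 0, -0.03], "roll": 0, "hand": 85}, {"offset": [0, 0, -0.03], "roll": 0, "hand": 85}])

```text
clock: 41.65
tcp_pos: [0.5338, -0.2442, 0.1431]
tool_rot: [0.0, 0.052, 0.999, -0.0]
wrist_force: [0.9, -0.3, -0.4]
finger_gap: 0.0571
gripper_force: 0.0
```

Run:
```python
from h import *
BT+0
a=BT+1.9-np.pi/2
go([*(box(.116,.08)+.08*np.array([np.cos(a),np.sin(a)])),.091],BT+1.9)
c=capture("top");d=capture("side")
import pickle;pickle.dump((c,d),open("p10.pkl","wb"))
for X in(-.1,-.06):print([(a,p,(rot(LT).T@(p-LO)).round(4)) for a,p in caps(d,lane(X,0))])
print(get_state()["qpos"])
```

```text
offset mm [101.  481.4  52.1] roll 1.319 yaw 1.466 pos [ 0.5338 -0.2442  0.1431] F [ 0.9 -0.3 -0.4]
[(np.int32(41), array([ 0.5892, -0.2505]), array([-0.0433, -0.0005])), (np.int32(66), array([ 0.542 , -0.2437]), array([-0.0909,  0.0013]))]
[(np.int32(89), array([ 0.6025, -0.2491]), array([-0.0302,  0.0023])), (np.int32(66), array([ 0.542 , -0.2437]), array([-0.0909,  0.0013]))]
[-0.16277537  0.36232972  0.04532168  0.00248153 -1.24112227 -1.51299705]
```

Request:
step_arm(motion=[{"offset": [0, 0, -0.025], "roll": 0, "hand": 85}, {"offset": [0.003, 0.0144, -0.025], "roll": -0.1, "hand": 85}])

```text
clock: 41.92
tcp_pos: [0.5317, -0.2306, 0.1914]
tool_rot: [-0.001, 0.004, 1.0, 0.0]
wrist_force: [1.0, 0.2, 0.3]
finger_gap: 0.0568
gripper_force: 0.0
```

Run:
```python
from h import *
a=BT+1.9-np.pi/2
go([*(box(.116,.08)+.08*np.array([np.cos(a),np.sin(a)])),.091],BT+1.9)
```

```text
offset mm [ 51.3 475.3 100.4] roll 1.417 yaw 1.564 pos [ 0.5317 -0.2306  0.1914] F [1.  0.2 0.3]
```

Request:
step_arm(motion=[{"offset": [0.0032, 0.0297, 0], "roll": 0, "hand": 85}, {"offset": [0.0032, 0.0297, 0], "roll": 0, "hand": 85}, {"offset": [0.0032, 0.0297, 0], "roll": 0, "hand": 85}, {"offset": [0.0032, 0.0297, 0], "roll": 0, "hand": 85}, {"offset": [0.0032, 0.0297, 0], "roll": 0, "hand": 85}, {"offset": [0.0032, 0.0297, 0], "roll": 0, "hand": 85}, {"offset": [0.0032, 0.0297, 0], "roll": 0, "hand": 85}, {"offset": [0.0032, 0.0297, 0], "roll": 0, "hand": 85}])

```text
clock: 42.58
tcp_pos: [0.5078, 0.0098, 0.1921]
tool_rot: [0.001, 0.003, 1.0, 0.0]
wrist_force: [-0.4, 0.0, 0.2]
finger_gap: 0.0571
gripper_force: 0.0
```

Request:
step_arm(motion=[{"offset": [0.0032, 0.0297, 0], "roll": 0, "hand": 85}, {"offset": [0.0032, 0.0297, 0], "roll": 0, "hand": 85}, {"offset": [0.0032, 0.0297, 0], "roll": 0, "hand": 85}, {"offset": [0.0032, 0.0297, 0], "roll": 0, "hand": 85}, {"offset": [0.0032, 0.0297, 0], "roll": 0, "hand": 85}, {"offset": [0.0032, 0.0297, 0], "roll": 0, "hand": 85}, {"offset": [0.0032, 0.0297, 0], "roll": 0, "hand": 85}, {"offset": [0.0032, 0.0297, 0], "roll": 0, "hand": 85}])

```text
clock: 43.25
tcp_pos: [0.4833, 0.2477, 0.1921]
tool_rot: [0.001, 0.002, 1.0, 0.001]
wrist_force: [1.2, -0.0, -0.3]
finger_gap: 0.0568
gripper_force: 0.0
```

Request:
step_arm(motion=[{"offset": [0, 0, 0], "roll": -0.1232, "hand": 85}, {"offset": [0, 0, 0], "roll": -0.1232, "hand": 85}, {"offset": [0, 0, 0], "roll": -0.1232, "hand": 85}, {"offset": [0, 0, 0], "roll": -0.1232, "hand": 85}, {"offset": [0, 0, 0], "roll": -0.1232, "hand": 85}, {"offset": [0, 0, 0], "roll": -0.1232, "hand": 85}, {"offset": [0, 0, 0], "roll": -0.1232, "hand": 85}, {"offset": [0, 0, 0], "roll": -0.1232, "hand": 85}, {"offset": [0, 0, 0], "roll": -0.1232, "hand": 85}, {"offset": [0, 0, 0], "roll": -0.1232, "hand": 85}])

```text
clock: 44.08
tcp_pos: [0.4837, 0.2462, 0.192]
tool_rot: [0.001, -0.578, 0.816, 0.0]
wrist_force: [0.2, 0.1, 0.4]
finger_gap: 0.0573
gripper_force: 0.0
```

Request:
step_arm(motion=[{"offset": [0, 0, 0], "roll": -0.1232, "hand": 85}, {"offset": [0, 0, 0], "roll": -0.1232, "hand": 85}, {"offset": [0, 0, 0], "roll": -0.1232, "hand": 85}, {"offset": [0, 0, 0], "roll": -0.1232, "hand": 85}, {"offset": [0, 0, 0], "roll": 0, "hand": 85}, {"offset": [0, 0, 0], "roll": 0, "hand": 85}])

```text
clock: 44.58
tcp_pos: [0.4836, 0.2461, 0.1917]
tool_rot: [-0.001, 0.757, -0.654, 0.0]
wrist_force: [-0.9, -0.9, 1.2]
finger_gap: 0.057
gripper_force: 0.0
```

Run:
```python
from h import *
a=BT+1.9-np.pi/2
go([*(box(.116,.08)+.08*np.array([np.cos(a),np.sin(a)])),.091],BT+1.9)
c=capture("top");d=capture("side")
import pickle;pickle.dump((c,d),open("p11.pkl","wb"))
o=np.zeros((600,800,3),np.uint8)
o[:,:400]=cv2.resize(c["color"][150:255,290:360],(400,600),interpolation=cv2.INTER_CUBIC)
o[:,400:]=cv2.resize(d["color"][120:240,240:320],(400,600),interpolation=cv2.INTER_CUBIC)
cv2.imwrite("pics/c11.png",o)
```

```text
offset mm [ 1.000e+00 -1.000e-01  1.007e+02] roll -0.002 yaw -2.996 pos [0.4836 0.2461 0.1917] F [-0.9 -0.9  1.2]
```

View pics/c11.png

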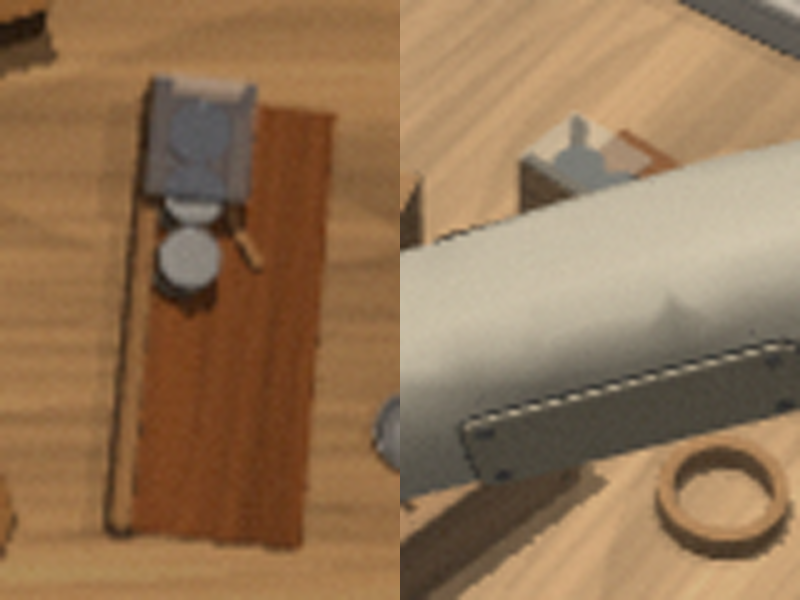

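The three jars stand in a closed row (centres (202,130), about (193,192) and (189,258)), and 80 mm over two pitches fits. Now to shut the catch.

Request:
step_arm(motion=[{"offset": [0.001, 0, 0.03], "roll": 0, "hand": 85}, {"offset": [0, 0, 0.03], "roll": 0, "hand": 85}, {"offset": [0, 0, 0.03], "roll": 0, "hand": 85}, {"offset": [0, 0, 0.011], "roll": 0, "hand": 85}, {"offset": [0, 0, 0], "roll": 0, "hand": 150}, {"offset": [0, 0, 0], "roll": 0, "hand": 200}, {"offset": [0, 0, 0], "roll": 0, "hand": 230}, {"offset": [0, 0, 0], "roll": 0, "hand": 255}, {"offset": [0, 0, 0], "roll": 0, "hand": 255}, {"offset": [0, 0, 0], "roll": 0, "hand": 255}], force=20)

```text
clock: 45.52
tcp_pos: [0.4874, 0.2458, 0.0922]
tool_rot: [-0.004, 0.758, -0.653, 0.002]
wrist_force: [11.2, -0.5, -7.2]
finger_gap: 0.0164
gripper_force: 23.9
```

Request:
step_arm(motion=[{"offset": [0, 0, 0], "roll": 0, "hand": 255}, {"offset": [0, 0, 0], "roll": 0, "hand": 255}, {"offset": [0, 0, 0], "roll": 0, "hand": 255}])

```text
clock: 45.77
tcp_pos: [0.4874, 0.2458, 0.0922]
tool_rot: [-0.004, 0.757, -0.653, 0.002]
wrist_force: [12.0, -2.1, -8.7]
finger_gap: 0.0174
gripper_force: 23.9
```

Request:
step_arm(motion=[{"offset": [0.0006, -0.0096, 0], "roll": 0.12, "hand": 255}, {"offset": [0.0006, -0.0096, 0], "roll": 0.12, "hand": 255}, {"offset": [0.0006, -0.0096, 0], "roll": 0.12, "hand": 255}, {"offset": [0.0006, -0.0096, 0], "roll": 0.12, "hand": 255}, {"offset": [0.0006, -0.0096, 0], "roll": 0.12, "hand": 255}, {"offset": [0.0006, -0.0096, 0], "roll": 0.12, "hand": 255}, {"offset": [0.0006, -0.0096, 0], "roll": 0.12, "hand": 255}])

```text
clock: 46.35
tcp_pos: [0.5489, 0.2289, 0.0921]
tool_rot: [0.003, -0.423, 0.906, 0.001]
wrist_force: [1.3, 2.7, -1.1]
finger_gap: 0.0171
gripper_force: 24.2
```

Request:
step_arm(motion=[{"offset": [0.0006, -0.0096, 0], "roll": 0.12, "hand": 255}, {"offset": [0.0006, -0.0096, 0], "roll": 0.12, "hand": 255}, {"offset": [0.0006, -0.0096, 0], "roll": 0.12, "hand": 255}, {"offset": [0.0006, -0.0096, 0], "roll": 0.12, "hand": 255}, {"offset": [0.0006, -0.0096, 0], "roll": 0.12, "hand": 255}, {"offset": [0.0006, -0.0096, 0], "roll": 0.12, "hand": 255}, {"offset": [0, 0, 0], "roll": 0, "hand": 255}])

```text
clock: 46.93
tcp_pos: [0.5773, 0.1783, 0.0922]
tool_rot: [0.003, -0.076, 0.997, 0.002]
wrist_force: [4.7, 2.3, -3.3]
finger_gap: 0.0167
gripper_force: 24.1
```

Run:
```python
from h import *
p=box(.116,.08)
s=get_state();d=s["tcp_pos"][:2]-p;print(np.hypot(*d),np.arctan2(d[1],d[0])-BT+np.pi/2,yaw()-BT)
go([*box(.116,0),.091],BT)
```

```text
0.08270510316289163 0.3316844275744508 0.3337111458745996
offset mm [  7.1 -26.    1.2] roll 0.334 yaw 1.722 pos [0.5773 0.1783 0.0922] F [ 4.7  2.3 -3.3]
```

Request:
step_arm(motion=[{"offset": [0.0006, -0.0096, 0], "roll": 0.12, "hand": 255}, {"offset": [0.0006, -0.0096, 0], "roll": 0.12, "hand": 255}, {"offset": [0.0004, -0.0056, 0], "roll": 0.07, "hand": 255}, {"offset": [0, 0, 0], "roll": 0, "hand": 255}])

```text
clock: 47.27
tcp_pos: [0.5768, 0.1537, 0.0922]
tool_rot: [0.003, 0.077, 0.997, 0.002]
wrist_force: [5.5, 1.7, -4.4]
finger_gap: 0.0168
gripper_force: 24.2
```

Request:
step_arm(motion=[{"offset": [0.0, -0.002, 0], "roll": 0.02, "hand": 255}, {"offset": [0, 0, 0], "roll": 0, "hand": 255}])

```text
clock: 47.43
tcp_pos: [0.5767, 0.1529, 0.0922]
tool_rot: [0.003, 0.085, 0.996, 0.002]
wrist_force: [5.5, 3.4, -4.2]
finger_gap: 0.0166
gripper_force: 24.2
```

Request:
step_arm(motion=[{"offset": [0.0, -0.002, 0], "roll": 0, "hand": 255}, {"offset": [0, 0, 0], "roll": 0, "hand": 255}])

```text
clock: 47.6
tcp_pos: [0.5767, 0.1527, 0.0922]
tool_rot: [0.003, 0.084, 0.996, 0.004]
wrist_force: [6.1, 8.1, -4.1]
finger_gap: 0.0165
gripper_force: 24.2
```

Run:
```python
from h import *
p=box(.116,.08)
s=get_state();d=s["tcp_pos"][:2]-p;print(np.hypot(*d),np.arctan2(d[1],d[0])-BT+np.pi/2,yaw()-BT,rot(BT).T@s["wrist_force"][:2])
```

```text
0.08220419373226388 0.020091416580172217 0.013061169464813283 [ 9.03489732 -4.55279112]
```

Request:
step_arm(motion=[{"offset": [0.0, -0.0015, 0], "roll": 0, "hand": 255}, {"offset": [0, 0, 0], "roll": 0, "hand": 255}])

```text
clock: 47.77
tcp_pos: [0.5766, 0.1526, 0.0922]
tool_rot: [0.004, 0.084, 0.996, 0.005]
wrist_force: [5.1, 12.4, -4.9]
finger_gap: 0.0169
gripper_force: 24.2
```

Request:
step_arm(motion=[{"offset": [0, 0, 0], "roll": 0, "hand": 220}, {"offset": [0, 0, 0], "roll": 0, "hand": 180}, {"offset": [0, 0, 0], "roll": 0, "hand": 130}, {"offset": [0, 0, 0], "roll": 0, "hand": 120}, {"offset": [0, 0, -0.02], "roll": 0, "hand": 120}, {"offset": [0, 0, -0.03], "roll": 0, "hand": 120}, {"offset": [0, 0, -0.03], "roll": 0, "hand": 120}, {"offset": [0, 0, -0.03], "roll": 0, "hand": 120}])

```text
clock: 48.43
tcp_pos: [0.5731, 0.1471, 0.2019]
tool_rot: [-0.0, 0.085, 0.996, -0.0]
wrist_force: [0.7, -0.4, -0.1]
finger_gap: 0.0452
gripper_force: 0.0
```

Request:
step_arm(motion=[{"offset": [0.03, 0.02, 0], "roll": 0, "hand": 120}, {"offset": [0.03, 0.02, 0], "roll": 0, "hand": 120}, {"offset": [0.03, 0.02, 0], "roll": 0, "hand": 120}, {"offset": [0.03, 0.02, 0], "roll": 0, "hand": 120}, {"offset": [0.03, 0.02, 0], "roll": 0, "hand": 120}, {"offset": [0.03, 0.02, 0], "roll": 0, "hand": 120}, {"offset": [0, 0, 0], "roll": 0, "hand": 120}])

```text
clock: 49.02
tcp_pos: [0.4131, 0.2995, 0.2009]
tool_rot: [-0.0, 0.083, 0.997, 0.001]
wrist_force: [0.0, -0.1, -0.8]
finger_gap: 0.045
gripper_force: 0.0
```

Run:
```python
from h import *
c=capture("top");d=capture("side")
o=np.zeros((600,800,3),np.uint8)
o[:300,:]=cv2.resize(c["color"][125:245,60:380],(800,300),interpolation=cv2.INTER_CUBIC)
o[300:,:400]=cv2.resize(d["color"][130:250,190:350],(400,300),interpolation=cv2.INTER_CUBIC)
o[300:,400:]=cv2.resize(c["color"][155:215,185:265],(400,300),interpolation=cv2.INTER_CUBIC)
cv2.imwrite("pics/c12.png",o)
```

```text
(no output)
```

View pics/c12.png

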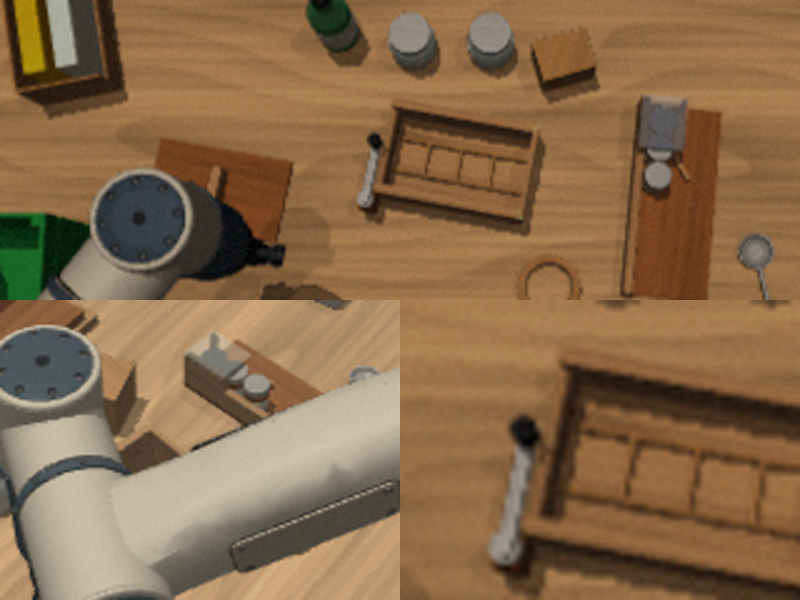

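The box is empty with the lever parallel to its end wall, the lid is flat batten-up, and nothing else has moved. One last numeric check of the row before handing in.

Run:
```python
from h import *
c=capture("top")
g=cv2.resize(c["color"][160:215,300:345],None,fx=8,fy=8,interpolation=cv2.INTER_CUBIC);g=cv2.cvtColor(g,cv2.COLOR_BGR2GRAY)
r=cv2.HoughCircles(g,cv2.HOUGH_GRADIENT,1,50,param1=60,param2=12,minRadius=38,maxRadius=52)
for u,v,R in r[0]:
    p=ray(c,300+u/8-.44,160+v/8-.44,.06)[:2];print((rot(LT).T@(p-LO)).round(4),R)
```

```text
[-0.0972 -0.0002] 41.3
```

Run:
```python
from h import *
import pickle
c=pickle.load(open("p11.pkl","rb"))[0]
P=[]
for u,v in((202,130),(189,258)):
    p=ray(c,290+u/5.714-.4,150+v/5.714-.4,.06)[:2];P.append(rot(LT).T@(p-LO))
print(P)
if abs(P[0][1]-P[1][1])<.004 and abs(P[0][0]-P[1][0]-.08)<.005: print(finish_job())
```

```text
[array([-0.0167232 , -0.00152195]), array([-0.09810083, -0.00046014])]
the job is handed in; nothing more can be done
None
```

I handed the job in at about 49 s. The catch was swung fully open and the lid is lying flat, batten up, on the counter. All three jars found in the box stand in a closed row against the wall and stop, and the lever of the empty box is shut again. The other goods looked untouched in the last pictures; I haven't seen the judge's verdict.

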